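Trial-fit a taper-shank beater head in a herb mill and drift it out

TASK

Try the four-armed beater head in the mill: set its tapered shank in the spindle, wring it home with a light twisting push until the collar is down on the spindle's face, and let go of it. Then free it with the drift alone: thin end first through the spindle's slot, pushed steadily in under the shank until the head is loose, its collar 7 mm or more clear of the face; leave the drift in the slot with the head resting on it. Never force or ram the head so that the sprung spindle sinks (about 1.5 kg of push with the twist is plenty), keep your hand off the head once the drift is in the slot, and leave the other things on the table where they are.

Things in the scene. Friction and masses are not known exactly. Their poses are not given: they have to be found in the camera images.
- mill: Herb mill, chamber off, fixed: white housing, top 60 mm above the table, reaching 80 mm to its own -x, 155 mm to +x (motor hump, top 75 mm, beyond x = 80), 75 mm to either side. A bare upright steel spindle nose, 54 mm across, rises from it. Origin on the spindle axis at table height, z up. A slot runs right through the nose along the mill's y.
- spindle (a joint): How far the spindle nose is pushed down, m: 0 at rest against its stop, held up by a preload spring (wave washers). It does not turn. With the head in it, a hand's push of about 19 N starts to sink it, 3 N more per mm; it must stay up while a head is seated (1 mm of sink is damage).
- spindle_face (a point): Centre of the spindle's flat top face, 142 mm above the table, mouth of the tapered bore (24 mm across here, narrowing downwards 3 degrees a side); axes as the mill's. A head is home when the underside of its collar lies on this face, a hard stop.
- slot_floor_mid (a point): Point on the spindle axis on the flat floor of the drift slot, 86 mm above the table, 56 mm below the face; axes as the mill's. The slot runs along y, open at both mouths (27 mm from the axis either side), 11 mm wide, 28 mm high. With a head home its shank end hangs 14 mm above this floor.
- head: The beater head to try: loose steel, 0.41 kg, upright in one of two holes of a wooden stand (top 60 mm), collar on the wood; four flat arms in a cross under a hexagon. Origin: centre of the collar's underside, z up. Collar 50 mm across, 8 mm thick; arms 68 mm tip to tip along its x and y, tops at z = 13 mm, stubs at their ends (from 26 mm out) to 18.5 mm. Tapered shank below.
- head_hex (a point): Point on the head's axis 30 mm above its origin, in the hexagon to grip: 34 mm across flats, z = 8 to 44 mm above the origin, flats square to the head's x axis and every 60 degrees from it. Axes as the head's.
- shank_tip (a point): Flat end of the shank, 42 mm below the head's origin. The shank is 24 mm across at the collar, 19.6 mm here. It starts to bite with the collar 6 mm above the face; then home takes over 30 N pushed straight, 12 to 16 N pushed while turning (to and fro, about 1 rad a stroke, 0.5 to 1 rad/s). Then it holds itself; pulled straight it lets go at about 40 N.
- drift: Drift: loose flat steel bar 200 mm long, 8 mm thick, 0.22 kg, on edge in a black rest, lower edge 30 mm above the table. Origin mid-thickness on the straight lower edge, 35 mm from the butt; x along it to the thin end, z up. 26 mm high up to x = 75 mm, then the upper edge slopes evenly to 8 mm at x = 165 (1 in 5). Grip it across its thickness near the origin, where the rest leaves it free.
- drift_tip (a point): The drift's thin end (x = 165 mm), lower edge. Slid along the slot's floor, it meets the shank when the thin end is 30 mm past the spindle axis; 70 to 80 mm past lifts the collar 8 to 10 mm. The push (up to about 15 N, more if fast) falls off as the taper lets go. The wedge holds by itself when released.
- rest_mid (a point): Middle of the foot of the drift's fixed black rest, at table height, 61.5 mm along the drift from its origin. Foot 130 x 60 mm; cheeks beside the drift, tops 42 mm above the table, at 28 and 95 mm along the drift, each 14 mm long, with 11 mm between them.
- spare: Bystander: another head with a cone-shaped burr instead of arms and hexagon, 64 mm across, in the stand's other hole (100 mm from the first). Origin: centre of its collar's underside.
- chamber: Bystander: steel mill chamber, an open pot 140 mm across, 100 mm tall.
- jar: Bystander: brown glass jar, 72 mm across, 100 mm tall.
- bottle: Bystander: green bottle, 64 mm across, 190 mm tall.
- brush: Bystander: a brush lying on the table.
- tin: Bystander: flat metal tin, 112 x 77 mm, 28 mm high.
- wrench: Bystander: a wrench lying on the table.
- scoop: Bystander: small steel scoop, 56 mm across, with a thin handle.
Mind the look-alikes: they are no part of the job. What is shaped like the drift but pink is not meant.

How it is judged:
By the outcome, as a careful person would: the job done as asked, in the order asked, and still so for the second after the job is handed in, with the robot touching nothing.
It also fails if it takes over 72 s, if anything falls off the work surface, if the arm or the gripper's body presses on something with over 40 N, if the wrist force passes 120 N, or if a joint passes its speed limit or range.

ROBOT

A 7-joint arm with a two-finger parallel gripper is mounted at the origin on the work surface. World frame = base frame: x ahead of the robot, y to its left, z up, the work surface at z = 0. Lengths are in mm, angles in rad, forces in N, time in s.
With the tool pointing down it reaches from about 350 to 900 mm from the base axis. Payload 8.1 kg.
Tool frame: the origin (TCP) lies on the mounting face of the last link; the fingertips stand ctrl.finger_overhang ahead of it and the grasp point (between the pads) lies 155 mm ahead of it (ctrl.finger_overhang is the distance from the TCP to the fingertips, in mm); x points along the fingers, y is the direction in which the jaws open and shut, and the axes are right-handed (so a half turn about x gives the same grasp; the last joint's range is limited). The gripper opens to 85 mm and grips with 20 to 120 N. Pads are 22 mm wide; open, the fingers measure 114 mm over their backs; the gripper's body (76 mm by 85 mm) begins 54 mm behind the grasp point. The pads swing forward as they close: fully open they stand 13 mm farther back than shut.
Start: joints at [1.177, 0.434, 0.025, 1.573, -0.012, 1.134, -0.075], TCP at [179.175, -598.773, 404.723] pointing down, gripper open.
Joint ranges: [-2.62, 2.62], [-0.44, 2.09], [-1.27, 1.32], [0.08, 2.57], [-1.32, 4.46], [0.12, 2], [-2.74, 2.74]. Speed limits (rad/s): [2.22, 2.22, 3.01, 3.01, 3.14, 3.14, 3.14].

INTERFACE

Orientations are given as a rotation vector (axis times angle).
In Python, from rig import ctrl gives the robot as it stands.
- The arm moves only by the tool servo_tool, never from a script. Its argument "rows" is a list of rows, each a list of 5 numbers: the finger opening in mm, from 0 to 85.4, then the shift along the world's x, y, z in mm, then the turn about the world's z in rad. A call has 1 to 12 rows; each row shifts and turns the commanded pose from where the row before left it; what a row does not reach is not made up. A row lasts 1/8 s, in which the tool goes at most 62.5 mm and 10.7 degrees, less where a joint would pass 70% of its speed; a pose out of reach is approached as far as the arm can. A call is refused whole if a number of a shift passes 62.5 or a number of a turn 0.188, either way. A call with a gripper value outside its range is refused whole. The fingers move at their own pace and stop on an object; "newtons" is the grip in N (left out, the last holds). Time passes only in rows, so rows that do not move let the fingers close. It gives the time, the measured TCP pose, the force and the opening at its end, in the units of the state.
- ctrl.get_obs(): the state, without advancing time (a new reading comes with each control period).
- ctrl.grab_frame(name): name is "scene" or "side" or "wrist"; returns the picture (480x640x3 uint8, red, green, blue); there is no depth.
- ctrl.camera_info(name): a dict with "fx", "fy", "cx", "cy" (pixels), "origin" and "rotation" of the camera in the world; the wrist camera has in their place "hand_eye" (4x4, takes a point from camera to tool coordinates, whose origin is the TCP and whose axes are the tool frame's). Camera axes: x right, y up, looking along -z (the intrinsics and any distortion apply to the point x, -y, -z); pixel columns grow to the right and rows downward; lengths in mm; the calibration is good to about 2 mm. A picture is of the moment at which its call begins: read the wrist's pose just before it. camera_info takes no time and is no camera call.
- ctrl.close_job(): hands the job in, once; it reports no verdict.
The state is a dict: "time": time; "qpos": joint angles; "qvel": joint speeds; "tau": joint torques, N m; "ee_pos": TCP position; "tool_rot": TCP orientation; "force": force on the tool from outside, world axes, zero at the start; "wrist_torque": the same for the moment, N m; "finger_gap": opening from 0.0 (shut) to 1.0 (fully open).
Only numpy, scipy, OpenCV 4.12 (cv2) and the standard library are available. Lean on these libraries where they do the work, as an engineer would, in place of code of your own. Each camera call takes 0.05 s, during which the arm holds its last target.

## Working session

There is one attempt and no reset: what is moved stays moved. The work goes in short steps, Python scripts to look and compute and a tool call to move; the robot and the scene stay as the last step left them, time stands still between calls to the robot, and variables do not carry over. Pictures are saved under pics/ and viewed, and the job is handed in when it is done.

Besides the shell and the picture viewer there is one more tool, called after "Call:" as name([rows], argument=value, ...), one row to a line, values as JSON. servo_tool: Moves the arm, as the interface text tells. Its arguments: {"type":"object","properties":{"rows":{"type":"array"},"newtons":{"type":"number"}},"required":["rows"]}

```bash
mkdir -p pics; ls
python3 - <<'E'
from rig import ctrl
import cv2
o=ctrl.get_obs(); print(o); print(ctrl.finger_overhang)
for n in ("scene","side","wrist"):
    print(n,ctrl.camera_info(n))
    cv2.imwrite(f"pics/{n}0.png",ctrl.grab_frame(n)[:,:,::-1])
E
```

```text
pics
{'time': 0.0, 'qpos': array([ 1.17742578,  0.4351976 ,  0.02496871,  1.57410532, -0.01159955,
        1.13398909, -0.07507103]), 'qvel': array([-9.17879327e-04, -1.84471861e-04,  4.36972167e-05,  1.44642371e-03,
        1.84533938e-03, -7.37050249e-04, -6.15489806e-04]), 'tau': array([-4.64824334e-04, -6.70456052e+01,  1.02526143e+00, -3.16207051e+01,
        1.54721900e-02,  1.24251290e-02,  1.51693979e-05]), 'ee_pos': array([ 179.08434584, -598.54570344,  403.93829146]), 'tool_rot': array([ 2.06555783,  0.3040301 , -2.06631406]), 'force': array([ 0.3459215 , -0.37685982,  0.79018815]), 'wrist_torque': array([ 0.05834401, -0.02863756,  0.03818595]), 'finger_gap': 0.9973195362069714}
173.4
scene {'fx': 503.27052318282034, 'fy': 503.27052318282034, 'cx': 308.37971910814974, 'cy': 238.7193334596193, 'origin': array([1311.04223188,   89.60822293, 1029.27417594]), 'rotation': array([0.53706011, 0.65608324, 1.67427145])}
side {'fx': 612.6681976290444, 'fy': 612.6681976290444, 'cx': 324.04048039503186, 'cy': 245.74345511568703, 'origin': array([-223.1710778 ,  732.33031562,  973.80044419]), 'rotation': array([ 0.39441406, -1.05918063, -2.24782878])}
wrist {'fx': 427.2439217455237, 'fy': 427.2439217455237, 'cx': 313.7281749530616, 'cy': 243.07848678219014, 'hand_eye': array([[ 5.51539541e-04,  3.13979866e-01, -9.49429481e-01,
         3.08535047e+01],
       [ 9.99999775e-01, -5.36670601e-04,  4.03437707e-04,
         6.06383096e-01],
       [-3.82859573e-04, -9.49429490e-01, -3.13980091e-01,
        -8.10510991e+01],
       [ 0.00000000e+00,  0.00000000e+00,  0.00000000e+00,
         1.00000000e+00]])}
```

View pics/scene0.png

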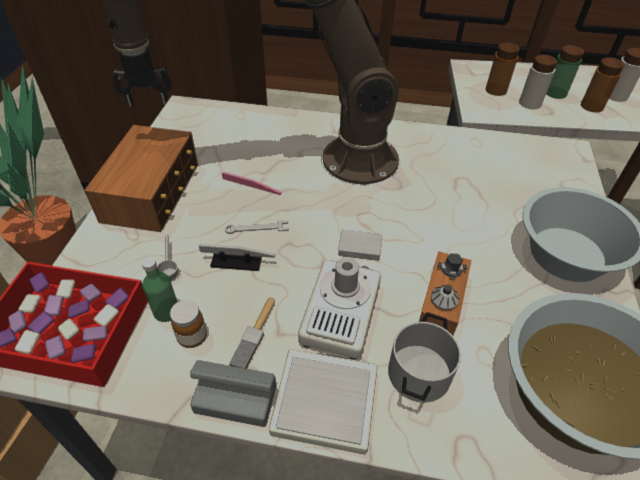

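View pics/side0.png

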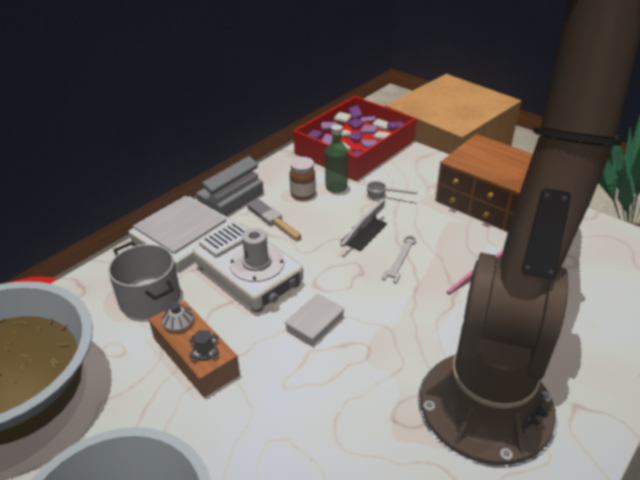

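View pics/wrist0.png

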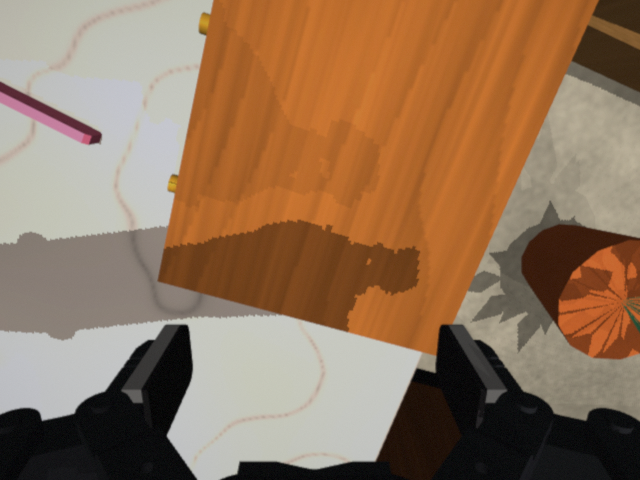

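```bash
cat > h.py <<'E'
import numpy as np, cv2
from scipy.spatial.transform import Rotation as R
from rig import ctrl
def cam(name,obs=None):
    c=ctrl.camera_info(name)
    K=(c['fx'],c['fy'],c['cx'],c['cy'])
    if 'hand_eye' in c:
        o=obs or ctrl.get_obs(); H=c['hand_eye']; Rt=R.from_rotvec(o['tool_rot']).as_matrix()
        return K, Rt@H[:3,:3], Rt@H[:3,3]+o['ee_pos']
    return K, R.from_rotvec(c['rotation']).as_matrix(), c['origin']
def ray(C,uv):
    K,Rm,o=C; d=np.array([(uv[0]-K[2])/K[0],-(uv[1]-K[3])/K[1],-1.]); return o,Rm@d
def onz(C,uv,z):
    o,d=ray(C,uv); return o+d*(z-o[2])/d[2]
def proj(C,P):
    K,Rm,o=C; p=(np.atleast_2d(P)-o)@Rm; 
    return np.c_[K[2]+K[0]*p[:,0]/-p[:,2],K[3]-K[1]*p[:,1]/-p[:,2]]
def tri(rays):
    A=np.zeros((3,3));b=np.zeros(3)
    for o,d in rays:
        d=d/np.linalg.norm(d);M=np.eye(3)-np.outer(d,d);A+=M;b+=M@o
    return np.linalg.solve(A,b)
E
python3 - <<'E'
from h import *
a=cv2.imread('pics/scene0.png');b=cv2.imread('pics/side0.png')
def crop(i,x,y,w,h,s,n): cv2.imwrite(n,cv2.resize(i[y:y+h,x:x+w],None,fx=s,fy=s,interpolation=cv2.INTER_CUBIC))
crop(a,190,220,130,60,6,'pics/c_drift.png')
crop(a,290,230,200,140,4,'pics/c_mill.png')
crop(b,140,200,200,200,3,'pics/c_sm.png')
crop(b,330,190,70,70,8,'pics/c_sd.png')
E
```

```text
(no output)
```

View pics/c_drift.png

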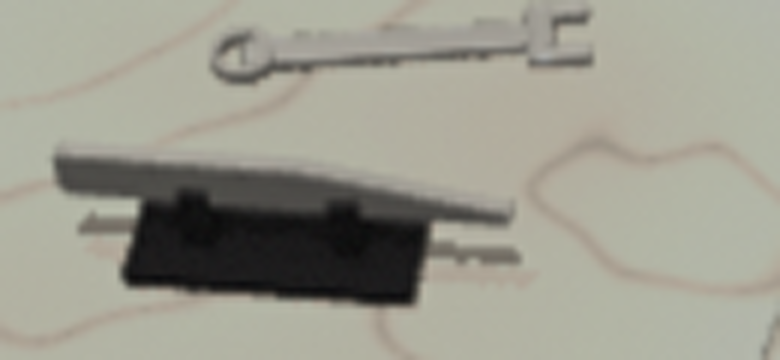

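View pics/c_mill.png

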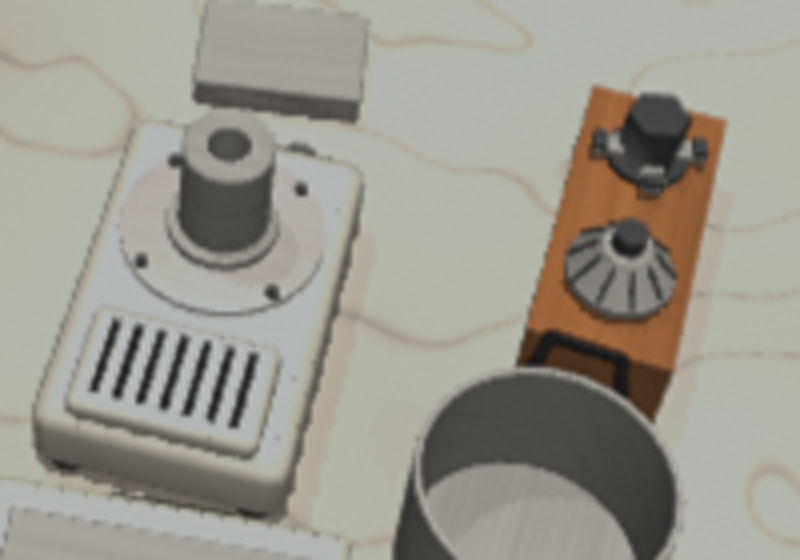

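View pics/c_sm.png

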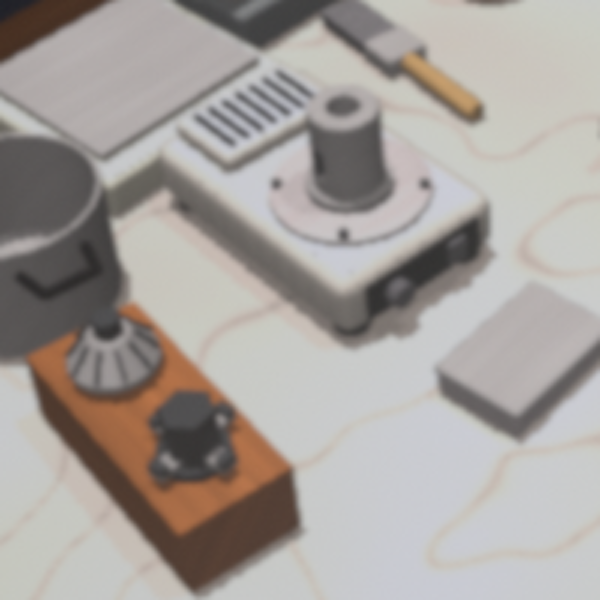

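View pics/c_sd.png

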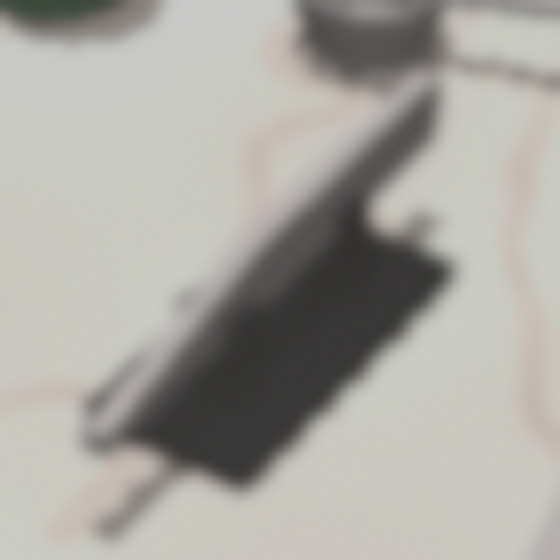

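Run:
```python
from h import *
np.set_printoptions(precision=1,suppress=True)
S=cam('scene');D=cam('side')
sc=lambda x,y:(290+x/4,230+y/4); sm=lambda x,y:(140+x/3,200+y/3)
dr=lambda x,y:(190+x/6,220+y/6); sd=lambda x,y:(330+x/8,190+y/8)
print('nose',onz(S,sc(229,144),142),onz(D,sm(345,105),142),tri([ray(S,sc(229,144)),ray(D,sm(345,105))]))
print('hextop',onz(S,sc(658,114),104),onz(D,sm(190,406),104),tri([ray(S,sc(658,114)),ray(D,sm(190,406))]))
print('butt',onz(S,dr(56,150),56),onz(D,sd(435,75),56))
print('tip',onz(S,dr(513,207),38),onz(D,sd(90,430),38))
print('restcorners',onz(S,dr(125,283),0),onz(S,dr(412,303),0),onz(D,sd(240,490),0),onz(D,sd(455,268),0))
print('mill right edge',onz(S,sc(358,185),57),onz(S,sc(295,500),57),'left',onz(S,sc(135,130),57),onz(S,sc(42,410),57))
print('mill side edge',onz(D,sm(165,150),57),onz(D,sm(340,290),57), onz(D,sm(485,205),57))
print('stand',[onz(S,sc(*p),60) for p in((595,88),(725,118),(672,370),(528,330))])
print('stubs',[onz(S,sc(*p),78) for p in((600,142),(700,148),(655,178))],[onz(D,sm(*p),78) for p in((160,465),(222,463),(228,412))])
```

```text
nose [573.1  32.7 142. ] [572.8  27.8 142. ] [572.2  30.9 142.7]
hextop [468.  280.9 104. ] [466.9 276.6 104. ] [467.2 279.  104.3]
butt [ 505.8 -360.8   56. ] [ 501.1 -364.8   56. ]
tip [ 484.3 -163.    38. ] [ 487.1 -168.7   38. ]
restcorners [ 528.9 -330.1    0. ] [ 515.3 -202.9    0. ] [ 461.7 -211.9   -0. ] [ 476.3 -346.7   -0. ]
mill right edge [519.4 109.8  57. ] [743.3  98.2  57. ] left [502.5 -32.5  57. ] [714.4 -47.9  57. ]
mill side edge [722.6  85.6  57. ] [505.7 109.4  57. ] [486.6 -25.2  57. ]
stand [array([413.5, 250.5,  60. ]), array([423.1, 331.5,  60. ]), array([621.1, 298.1,  60. ]), array([609.4, 216.7,  60. ])]
stubs [array([474.2, 251.5,  78. ]), array([467.2, 311.5,  78. ]), array([496.4, 284.6,  78. ])] [array([464.2, 308.5,  78. ]), array([435.2, 282.3,  78. ]), array([464.4, 250.7,  78. ])]
```

Run:
```python
from h import *
np.set_printoptions(precision=3,suppress=True)
o=ctrl.get_obs();print(R.from_rotvec(o['tool_rot']).as_matrix())
```

```text
[[-0.     0.287 -0.958]
 [ 0.001 -0.958 -0.287]
 [-1.    -0.001  0.   ]]
```

Call:
servo_tool([
  [85, 30, 40, 0, 0],
  [85, 50, 50, 0, 0],
  [85, 50, 50, 0, 0],
  [85, 50, 50, 0, 0],
  [85, 50, 50, 0, 0],
  [85, 30, 30, 0, 0],
  [85, 0, 0, 0, 0],
], newtons=40)

```text
time: 1.02
ee_pos: [418.7, -348.7, 404.6]
tool_rot: [2.063, 0.31, -2.061]
force: [-0.2, -1.0, 0.5]
finger_gap: 0.992
```

```bash
cat > snap.py <<'E'
import sys,pickle
from h import *
n=sys.argv[1]
o=ctrl.get_obs(); im=ctrl.grab_frame('wrist')[:,:,::-1]
cv2.imwrite(f'pics/{n}.png',im); pickle.dump(cam('wrist',o),open(f'pics/{n}.pkl','wb'))
print(o['time'],o['ee_pos'],o['tool_rot'],o['force'])
E
python3 snap.py w1
```

```text
1.025 [ 418.68280479 -348.65267517  404.60161311] [ 2.06312488  0.3104474  -2.06073463] [-0.17478356 -0.99089038  0.52687509]
```

View pics/w1.png

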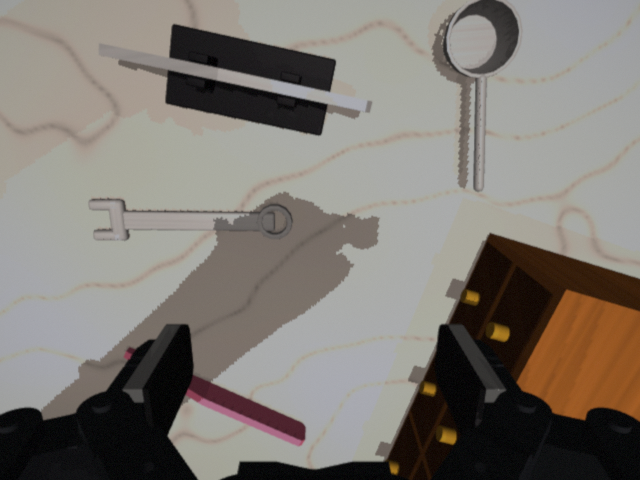

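Run:
```python
from h import *
import pickle
np.set_printoptions(precision=1,suppress=True)
C=pickle.load(open('pics/w1.pkl','rb'))
for n,p,z in (('butt top',(371,101),56),('butt top2',(370,109),56),('thin top',(100,45),38),('thin top b',(100,53),38)): print(n,onz(C,p,z))
im=cv2.imread('pics/w1.png');cv2.imwrite('pics/w1c.png',cv2.resize(im[20:140,90:390],None,fx=2.6,fy=2.6,interpolation=cv2.INTER_CUBIC))
```

```text
butt top [ 509.  -363.3   56. ]
butt top2 [ 503.7 -364.4   56. ]
thin top [ 488.6 -166.6   38. ]
thin top b [ 483.3 -167.3   38. ]
```

View pics/w1c.png

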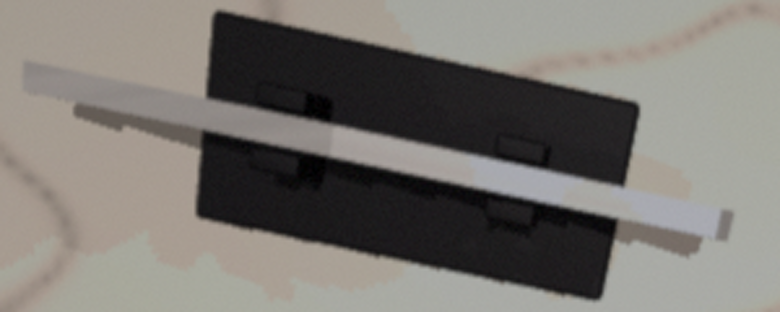

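Call:
servo_tool([
  [85, 10, 30, 0, 0],
  [85, 10, 45, 0, 0],
  [85, 10, 45, 0, 0],
  [85, 10, 45, 0, 0],
  [85, 10, 45, 0, 0],
  [85, 10, 45, 0, 0],
  [85, 10, 45, 0, 0],
  [85, 0, 45, 0, 0],
  [85, 0, 25, 0, 0],
  [85, 0, 0, 0, 0],
])

```text
time: 2.33
ee_pos: [485.9, 18.5, 404.7]
tool_rot: [2.064, 0.304, -2.065]
force: [0.8, -0.5, 0.1]
finger_gap: 0.991
```

```bash
python3 snap.py w2
```

```text
2.325 [485.86593662  18.5230869  404.67212696] [ 2.06437021  0.30389003 -2.06462598] [ 0.7888661  -0.47014671  0.10350803]
```

View pics/w2.png

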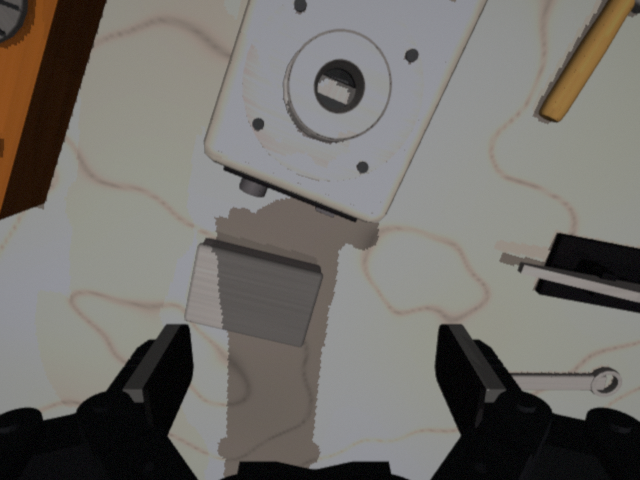

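Run:
```python
from h import *
import pickle
np.set_printoptions(precision=1,suppress=True)
C=pickle.load(open('pics/w1.pkl','rb'))
for p,z in (((366.2,105.8),56),((99.2,49.6),38)): print(onz(C,p,z))
im=cv2.imread('pics/w2.png');cv2.imwrite('pics/w2c.png',cv2.resize(im[20:150,270:410],None,fx=5,fy=5,interpolation=cv2.INTER_CUBIC))
C=pickle.load(open('pics/w2.pkl','rb'))
print(proj(C,[573,31,142]))
for p in((241,0),(206,150),(487,0),(383,220),(206,150)): print(onz(C,p,58))
```

```text
[ 505.  -361.1   56. ]
[ 485.4 -166.5   38. ]
[[338.6  89.4]]
[610.5 105.4  58. ]
[509.2 106.8  58. ]
[656.9 -48.9  58. ]
[496.6 -34.   58. ]
[509.2 106.8  58. ]
```

View pics/w2c.png

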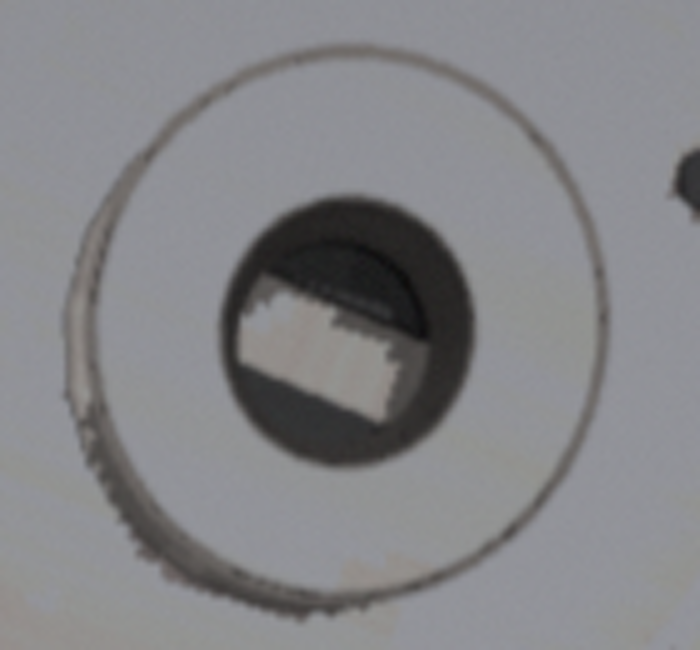

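Run:
```python
from h import *
import pickle
from scipy.optimize import least_squares
np.set_printoptions(precision=2,suppress=True)
C=pickle.load(open('pics/w2.pkl','rb'))
f=lambda x,y:np.array((270+x/5,20+y/5))
t=np.linspace(0,2*np.pi,721)
def ext(x,y,z,r):
    P=proj(C,np.c_[x+r*np.cos(t),y+r*np.sin(t),np.full_like(t,z)]);return np.array([P[:,0].min(),P[:,0].max(),P[:,1].min(),P[:,1].max()])
for r,e in((27,(92,606,45,600)),(12,(220,473,195,467))):
    m=np.array([270+e[0]/5,270+e[1]/5,20+e[2]/5,20+e[3]/5])
    for z in(142,None):
        g=(lambda p:ext(p[0],p[1],z if z else p[2],r)-m)
        s=least_squares(g,[573,31,142][:2 if z else 3]);print(r,s.x,s.fun)
for z in(86,114):
  for a,b in(((262,272),(430,343)),((238,362),(382,424))):
    A=onz(C,f(*a),z);B=onz(C,f(*b),z);d=A-B;print(z,A,B,np.arctan2(d[0],d[1]))
```

```text
27 [574.34  30.82] [-1.62  1.61 -0.82  1.08]
27 [574.71  30.6  136.44] [-0.38  0.38  0.34 -0.37]
12 [574.41  31.09] [ 1.75 -1.75  2.03 -2.23]
12 [573.54  31.82 159.19] [-0.14  0.14  0.13 -0.13]
86 [580.76  40.96  86.  ] [578.89  18.11  86.  ] 0.08168273428157319
86 [569.7   40.74  86.  ] [567.85  20.89  86.  ] 0.09280056969514544
114 [579.1   40.99 114.  ] [577.41  20.36 114.  ] 0.08168273428157509
114 [569.11  40.8  114.  ] [567.44  22.87 114.  ] 0.092800569695146
```

Call:
servo_tool([
  [85, -10, 30, 0, 0],
  [85, -15, 40, 0, 0],
  [85, -15, 40, 0, 0],
  [85, -15, 40, 0, 0],
  [85, -15, 40, 0, 0],
  [85, -15, 30, 0, 0],
  [85, 0, 20, 0, 0],
  [85, 0, 0, 0, 0],
])

```text
time: 3.38
ee_pos: [401.7, 257.5, 404.6]
tool_rot: [2.066, 0.302, -2.065]
force: [-0.3, 0.1, -0.4]
finger_gap: 0.992
```

```bash
python3 snap.py w3
```

```text
3.375 [401.72696742 257.52704191 404.62891045] [ 2.06571259  0.30161675 -2.06543524] [-0.30841577  0.0609261  -0.40351257]
```

View pics/w3.png

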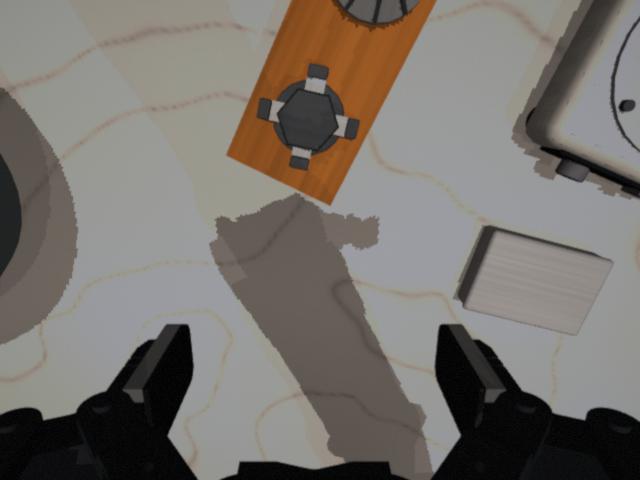

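Run:
```python
from h import *
im=cv2.imread('pics/w3.png');cv2.imwrite('pics/w3c.png',cv2.resize(im[55:180,245:370],None,fx=5.6,fy=5.6,interpolation=cv2.INTER_CUBIC))
```

```text
(no output)
```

View pics/w3c.png

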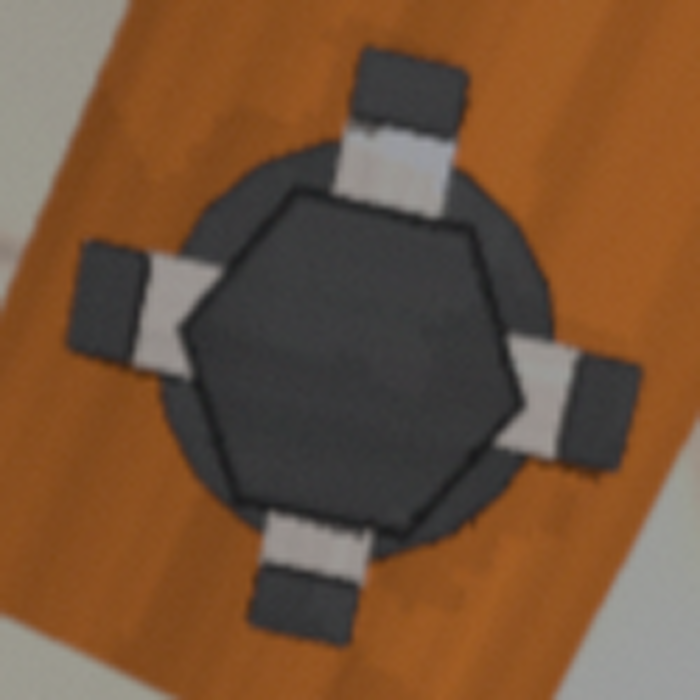

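Run:
```python
from h import *
import pickle
from scipy.optimize import least_squares
np.set_printoptions(precision=3,suppress=True)
C=pickle.load(open('pics/w3.pkl','rb'))
v=np.array([(297,188),(472,230),(522,403),(408,532),(237,500),(183,325)])/5.6+[245,55]
P=np.array([onz(C,p,104) for p in v]);print(P)
def f(p):
    a=p[2]+np.pi/6-np.arange(6)*np.pi/3
    return (proj(C,np.c_[p[0]+19.63*np.cos(a),p[1]+19.63*np.sin(a),np.full(6,p[3] if len(p)>3 else 104)])-v).ravel()
for z in([],[104]):
  s=least_squares(f,[467,279,0.0]+z);print(s.x,s.cost)
  s=least_squares(f,[467,279,0.0+np.pi/3]+z);print(s.x,s.cost)
Rt=R.from_rotvec(ctrl.get_obs()['tool_rot']).as_matrix();print(Rt[:,1],ctrl.get_obs()['qpos'])
```

```text
[[484.039 291.304 104.   ]
 [485.334 272.265 104.   ]
 [469.873 261.744 104.   ]
 [453.094 269.649 104.   ]
 [451.009 288.728 104.   ]
 [467.145 299.26  104.   ]]
[468.375 280.481   0.078] 4.848038632666643
[468.375 280.481   0.078] 4.848038632608875
[467.989 280.506   0.078  93.69 ] 0.43211930325353304
[467.989 280.506   0.078  93.69 ] 0.4321193032535636
[ 0.285 -0.959  0.001] [-0.28   0.237 -0.479  1.891  0.126  1.044 -2.093]
```

Run:
```python
from h import *
im=ctrl.grab_frame('scene')[:,:,::-1];cv2.imwrite('pics/s3.png',im)
im2=ctrl.grab_frame('side')[:,:,::-1];cv2.imwrite('pics/d3.png',im2)
C=cam('scene');p=proj(C,[[402,257,350]])[0];print(p);x,y=p.astype(int)
C2=cam('side');q=proj(C2,[[402,257,350]])[0];print(q);u,v=q.astype(int)
a=cv2.resize(im[max(0,y-60):y+60,x-50:x+50],None,fx=5,fy=5)[:600]
b=cv2.resize(im2[max(0,v-60):v+60,max(0,u-60):u+60],None,fx=3,fy=3)
cv2.imwrite('pics/s3c.png',a);cv2.imwrite('pics/d3c.png',b)
```

```text
[467.46021435 159.53520616]
[219.26529652 243.83045911]
```

View pics/s3c.png

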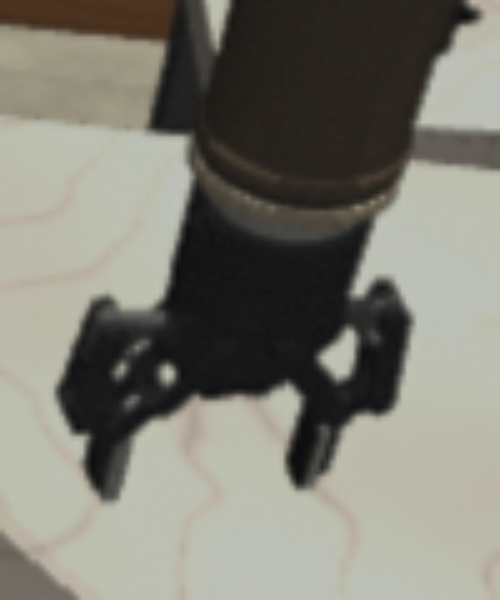

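View pics/d3.png

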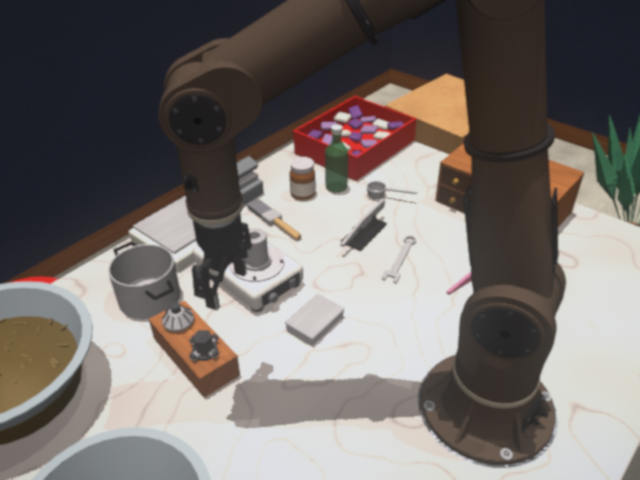

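Call:
servo_tool([
  [60, 16.5, 6, -20, 0.1],
  [60, 25, 8.5, -30, 0.11],
  [60, 25, 8.5, -30, 0.103],
  [60, 0, 0, -20, 0],
  [60, 0, 0, 0, 0],
])

```text
time: 4.15
ee_pos: [467.7, 279.1, 303.2]
tool_rot: [1.874, 0.581, -1.881]
force: [-0.0, 0.2, 0.7]
finger_gap: 0.705
```

```bash
python3 snap.py w4
```

```text
4.15 [467.72916571 279.11553007 303.20312295] [ 1.87442622  0.58089536 -1.88120456] [-0.00487849  0.24364506  0.68106729]
```

View pics/w4.png

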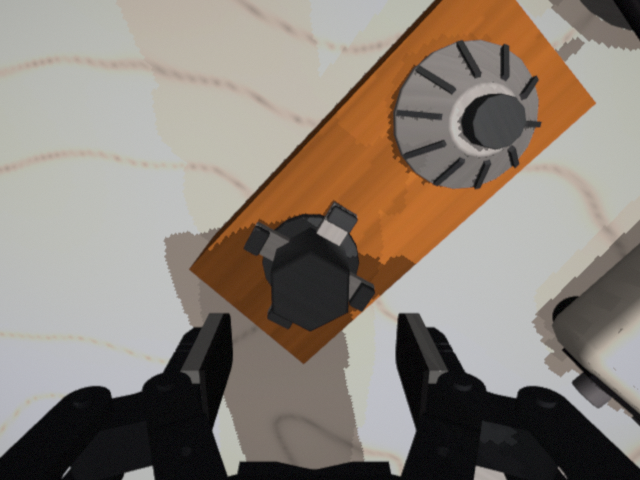

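Run:
```python
from h import *
import pickle
C=pickle.load(open('pics/w4.pkl','rb'))
print(proj(C,[[467.7,279.1,104],[468.2,280.5,104]]))
im=cv2.imread('pics/w4.png');cv2.imwrite('pics/w4c.png',cv2.resize(im[190:340,230:390],None,fx=4.5,fy=4.5,interpolation=cv2.INTER_CUBIC))
```

```text
[[312.08917389 296.78714527]
 [310.07025864 294.25447013]]
```

View pics/w4c.png

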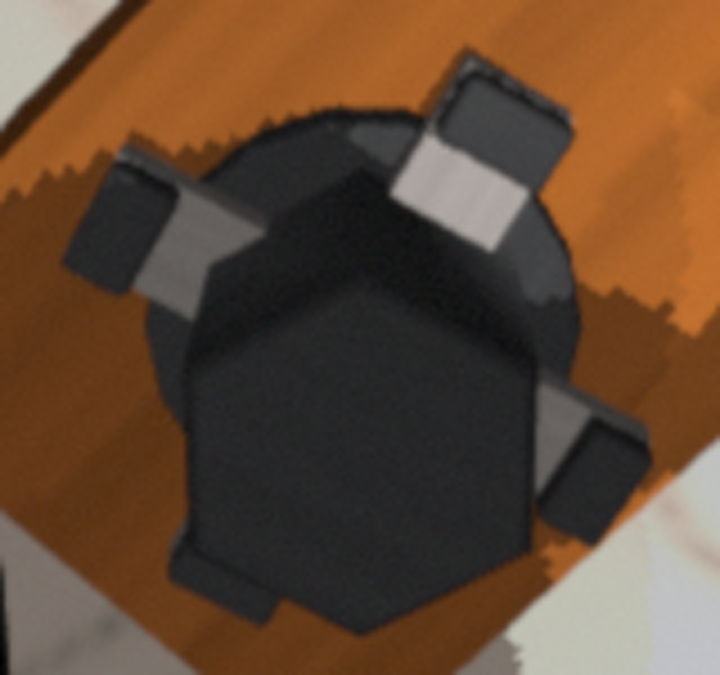

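Call:
servo_tool([
  [60, 1, 1.7, -15, 0],
  [60, 0, 0, -20, 0],
  [60, 0, 0, -10, 0],
  [60, 0, 0, -4, 0],
  [60, 0, 0, 0, 0],
])

```text
time: 4.82
ee_pos: [468.5, 282.8, 255.9]
tool_rot: [1.877, 0.585, -1.877]
force: [-0.7, -0.4, 0.2]
finger_gap: 0.703
```

```bash
python3 snap.py w5
```

```text
4.825 [468.50029649 282.82445005 255.93175408] [ 1.87716107  0.58457249 -1.87657829] [-0.66022009 -0.37161423  0.24568903]
```

View pics/w5.png

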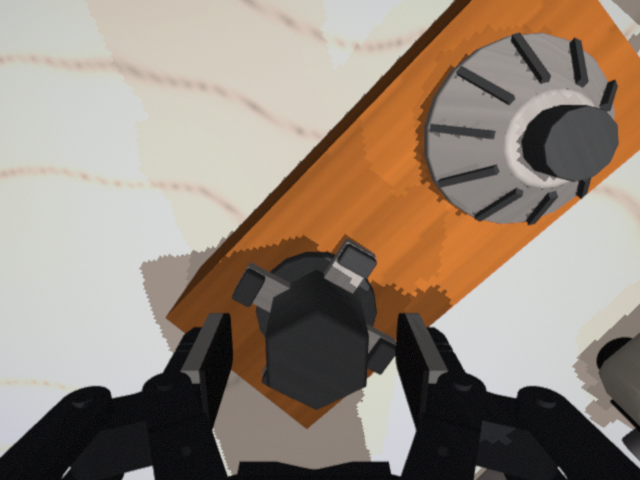

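Call:
servo_tool([
  [60, 0.2, -1.5, -2.5, 0],
  [60, 0, 0, 0, 0],
  [45, 0, 0, 0, 0],
  [30, 0, 0, 0, 0],
  [30, 0, 0, 0, 0],
  [30, 0, 0, 0, 0],
], newtons=80)

```text
time: 5.62
ee_pos: [468.7, 281.3, 253.7]
tool_rot: [1.878, 0.585, -1.876]
force: [-1.0, -0.7, 4.8]
finger_gap: 0.381
```

```bash
python3 snap.py w6
```

```text
5.625 [468.7100991  281.34753437 253.66300883] [ 1.87750334  0.58455385 -1.8763287 ] [-1.04883663 -0.72367674  4.81147841]
```

View pics/w6.png

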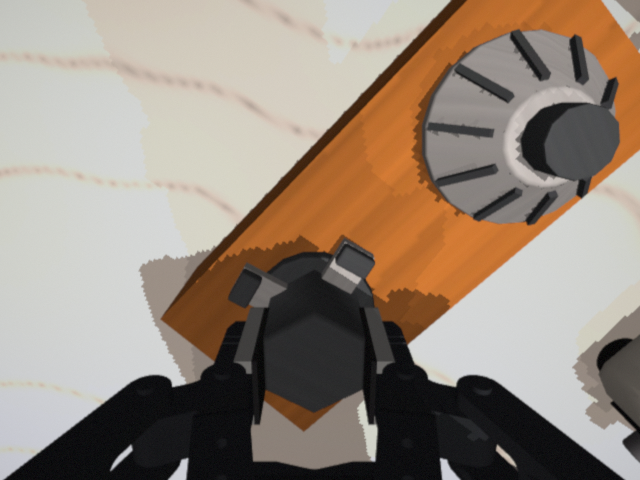

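Call:
servo_tool([
  [30, 0, 0, 4, 0],
  [30, 0, 0, 10, 0],
  [30, 0, 0, 20, 0],
  [30, 0, 0, 30, 0],
  [30, 0, 0, 35, 0],
  [30, 0, 0, 35, 0],
  [30, 0, 0, 10, 0],
  [30, 0, 0, 0, 0],
])

```text
time: 6.68
ee_pos: [468.6, 281.1, 397.1]
tool_rot: [1.877, 0.584, -1.877]
force: [-0.0, 0.3, -4.3]
finger_gap: 0.377
```

```bash
python3 snap.py w7
python3 - <<'E'
from h import *
import pickle
im=cv2.imread('pics/w7.png');cv2.imwrite('pics/w7c.png',cv2.resize(im[230:430,220:410],None,fx=4,fy=4,interpolation=cv2.INTER_CUBIC))
C=pickle.load(open('pics/w7.pkl','rb'));o=ctrl.get_obs();Rt=R.from_rotvec(o['tool_rot']).as_matrix()
for dz in(-3,0,3): print(dz,proj(C,o['ee_pos']+Rt@[149.5,0,dz]),proj(C,o['ee_pos']+Rt@[149.5,dz,0]))
E
```

```text
6.675 [468.56264455 281.07055879 397.12362472] [ 1.87741091  0.58415311 -1.87664517] [-0.01000289  0.32380398 -4.33954017]
-3 [[311.99168411 357.14935709]] [[302.78251736 365.13448571]]
0 [[312.00073422 365.13807801]] [[312.00073422 365.13807801]]
3 [[312.00966319 373.01987055]] [[321.21900749 365.14167033]]
```

View pics/w7c.png

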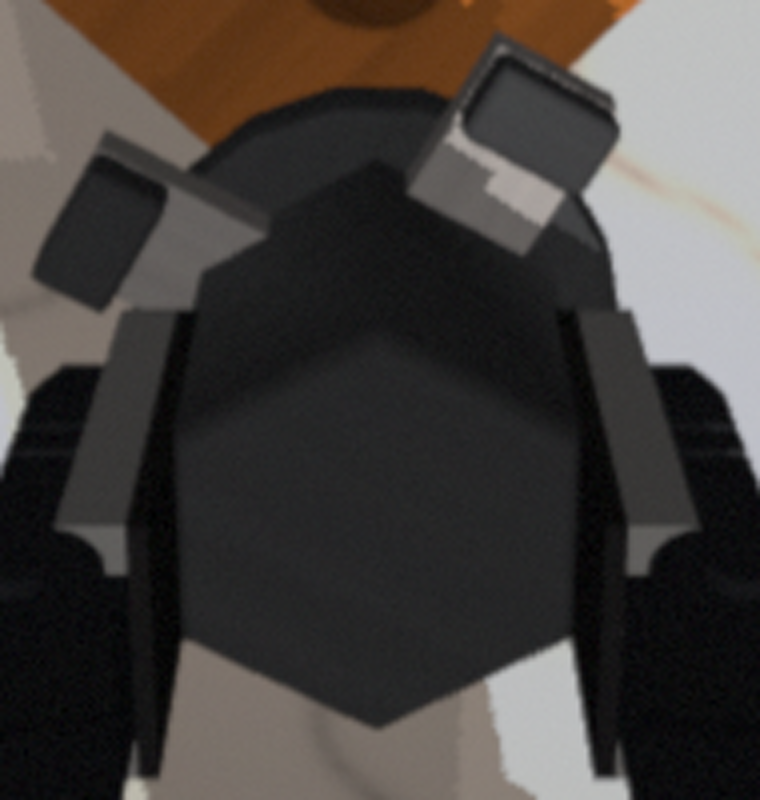

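Call:
servo_tool([
  [30, 3, -20, 0, 0],
  [30, 5, -38, 0, 0],
  [30, 5, -40, 0, 0],
  [30, 5, -40, 0, 0],
  [30, 5, -40, 0, 0],
  [30, 5, -40, 0, 0],
  [30, 5, -40, 0, 0],
  [30, 4, -30, 0, 0],
  [30, 1.5, -10, 0, 0],
  [30, 0, 0, 0, 0],
  [30, 0, 0, 0, 0],
])

```text
time: 8.1
ee_pos: [507.0, -15.3, 396.8]
tool_rot: [1.876, 0.587, -1.876]
force: [0.6, -0.5, -3.6]
finger_gap: 0.38
```

```bash
python3 snap.py w8
python3 - <<'E'
from h import *
import pickle
im=cv2.imread('pics/w8.png');cv2.imwrite('pics/w8c.png',cv2.resize(im[20:250,210:420],None,fx=3.5,fy=3.5,interpolation=cv2.INTER_CUBIC)[:800])
C=pickle.load(open('pics/w8.pkl','rb'))
print(proj(C,[574,31.5,142]),ctrl.get_obs()['qpos'])
E
```

```text
8.1 [506.9504374  -15.29765538 396.83697151] [ 1.87553424  0.58712612 -1.87641088] [ 0.61450642 -0.49304729 -3.58406073]
[[312.49759715  99.83028902]] [ 0.25556355  0.28664251 -0.41219115  1.83931039  0.13074048  1.04258483
 -1.1726109 ]
```

View pics/w8.png

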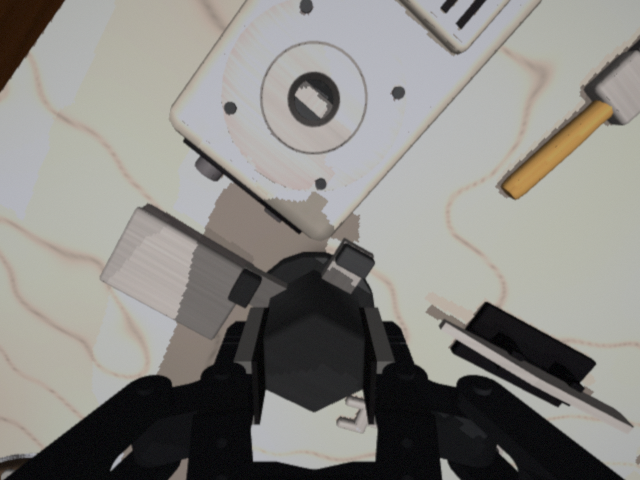

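View pics/w8c.png

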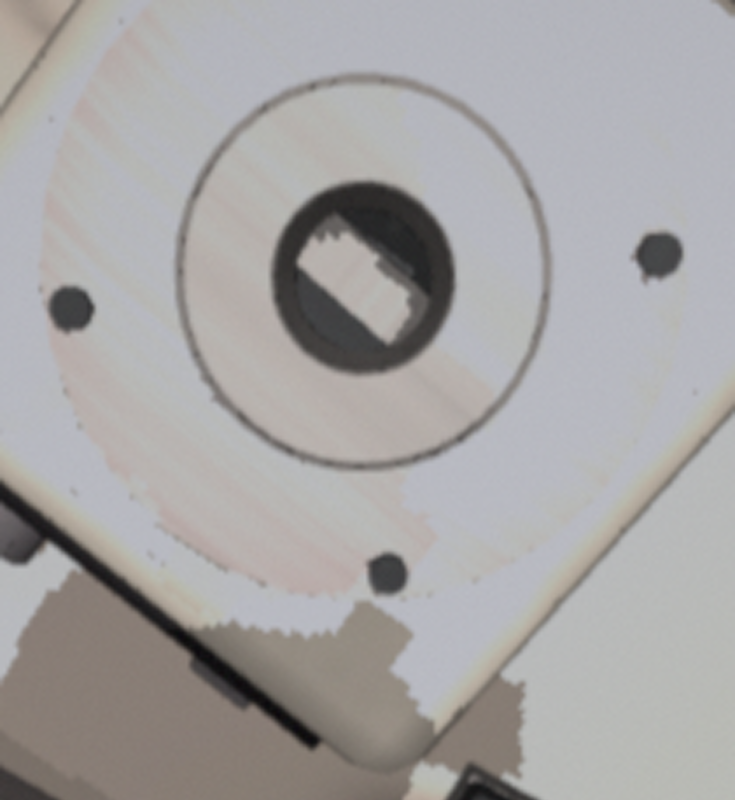

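Run:
```python
from h import *
import pickle
from scipy.optimize import least_squares
np.set_printoptions(precision=2,suppress=True)
C=pickle.load(open('pics/w8.pkl','rb'))
t=np.linspace(0,2*np.pi,721)
def ext(x,y,z,r):
    P=proj(C,np.c_[x+r*np.cos(t),y+r*np.sin(t),np.full_like(t,z)]);return np.array([P[:,0].min(),P[:,0].max(),P[:,1].min(),P[:,1].max()])
N=None
for r,e in((27,(178,550,73,468)),(12,(272,455,181,373))):
    m=np.array([210+e[0]/3.5,210+e[1]/3.5,20+e[2]/3.5,20+e[3]/3.5])
    s=least_squares(lambda p:ext(p[0],p[1],142,p[2])-m,[573,31,r]);print(r,s.x,s.fun)
    if N is None:N=s.x[:2]
o=ctrl.get_obs();Rt=R.from_rotvec(o['tool_rot']).as_matrix();print(Rt)
off=Rt@[0,0.8,-0.7];print('headoff',off,'target tcp',N-off[:2], 'shift',N-off[:2]-o['ee_pos'][:2])
f=lambda x,y:np.array((210+x/3.5,20+y/3.5))
for a,b in(((335,215),(430,293)),((297,265),(390,345))):
    A=onz(C,f(*a),86);B=onz(C,f(*b),86);d=A-B;print(A,B,np.arctan2(d[0],d[1]))
```

```text
27 [574.56  30.98  26.47] [-0.16  0.16  0.15 -0.16]
12 [574.45  30.99  12.95] [ 0.08 -0.08 -0.07  0.07]
[[-0.    0.57 -0.82]
 [ 0.   -0.82 -0.57]
 [-1.   -0.    0.  ]]
headoff [ 1.03 -0.26 -0.  ] target tcp [573.53  31.24] shift [66.54 46.53]
[580.49  41.32  86.  ] [579.4   20.09  86.  ] 0.051363572656770586
[569.82  42.17  86.  ] [568.06  20.83  86.  ] 0.08216087515191672
```

Call:
servo_tool([
  [30, 20, 14, 0, 0],
  [30, 30, 20, 0, 0],
  [30, 16.5, 12.5, 0, 0],
  [30, 0, 0, 0, 0],
  [30, 0, 0, 0, 0],
])

```text
time: 8.78
ee_pos: [573.2, 30.1, 397.0]
tool_rot: [1.876, 0.585, -1.877]
force: [-0.4, -1.0, -3.9]
finger_gap: 0.378
```

Run:
```python
from h import *
o=ctrl.get_obs();print(o['time'],o['ee_pos'],o['force'],o['wrist_torque'])
S=ctrl.grab_frame('scene')[:,:,::-1];D=ctrl.grab_frame('side')[:,:,::-1]
a=cv2.resize(S[200:300,300:400],None,fx=4,fy=4,interpolation=cv2.INTER_CUBIC);b=cv2.resize(D[180:280,205:305],None,fx=4,fy=4,interpolation=cv2.INTER_CUBIC)
cv2.imwrite('pics/pair1.png',np.hstack([a,b]))
```

```text
8.775 [573.178325    30.14108087 396.99671182] [-0.35235847 -0.96520939 -3.90996263] [-0.04824584 -0.02021511 -0.02029548]
```

View pics/pair1.png

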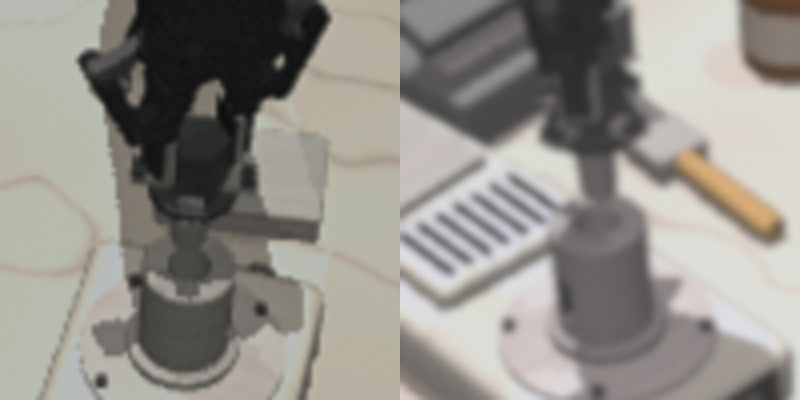

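Call:
servo_tool([
  [30, 0.3, 1, -8, 0],
  [30, 0, 0, -10, 0],
  [30, 0, 0, -8, 0],
  [30, 0, 0, -6, 0],
  [30, 0, 0, 0, 0],
])

```text
time: 9.5
ee_pos: [573.8, 30.6, 364.6]
tool_rot: [1.876, 0.585, -1.878]
force: [-0.7, 0.9, -4.0]
finger_gap: 0.383
```

Call:
servo_tool([
  [30, 0, 0.4, -5, 0],
  [30, 0, 0, -4, 0],
  [30, 0, 0, -3, 0],
  [30, 0, 0, 0, 0],
])

```text
time: 10.0
ee_pos: [573.9, 31.0, 353.0]
tool_rot: [1.877, 0.584, -1.877]
force: [-0.9, 1.1, -3.6]
finger_gap: 0.376
```

Run:
```python
from h import *
o=ctrl.get_obs();print(o['time'],o['ee_pos'],o['force'],o['wrist_torque'])
```

```text
10.0 [573.88916526  31.0482104  352.96870297] [-0.86282798  1.11897005 -3.55036737] [ 0.08113636 -0.03798022  0.02639999]
```

Call:
servo_tool([
  [30, 0, 0, -3, 0],
  [30, 0, 0, -3, 0],
  [30, 0, 0, -2, 0],
  [30, 0, 0, 0, 0],
])

```text
time: 10.5
ee_pos: [574.1, 31.4, 345.2]
tool_rot: [1.878, 0.585, -1.876]
force: [1.1, 1.1, -4.5]
finger_gap: 0.381
```

Call:
servo_tool([
  [30, 0, 0, -1.5, 0],
  [30, 0, 0, -1.5, 0],
  [30, 0, 0, 0, 0],
])

```text
time: 10.88
ee_pos: [574.1, 31.5, 342.3]
tool_rot: [1.878, 0.585, -1.876]
force: [2.9, 2.5, -5.0]
finger_gap: 0.38
```

Call:
servo_tool([
  [30, 0.2, 0.2, -0.5, 0.09],
  [30, 0, 0, -0.5, 0.09],
  [30, 0, 0, -0.5, 0.09],
  [30, 0, 0, -0.5, 0.09],
])

```text
time: 11.38
ee_pos: [574.2, 31.8, 340.4]
tool_rot: [1.639, 0.861, -1.638]
force: [2.0, 3.6, -3.1]
finger_gap: 0.376
```

Call:
servo_tool([
  [30, 0.2, 0.4, -0.5, 0.09],
  [30, 0, 0, -0.5, 0.09],
  [30, 0, 0, -0.5, -0.09],
  [30, 0, 0, -0.5, -0.09],
])

```text
time: 11.88
ee_pos: [574.3, 31.9, 338.5]
tool_rot: [1.643, 0.856, -1.642]
force: [-0.5, 3.1, -0.3]
finger_gap: 0.381
```

Call:
servo_tool([
  [30, 0, 0.4, -0.4, -0.1],
  [30, 0, 0, -0.4, -0.1],
  [30, 0, 0, -0.4, -0.1],
  [30, 0, 0, -0.4, -0.1],
])

```text
time: 12.38
ee_pos: [574.4, 32.0, 337.2]
tool_rot: [1.904, 0.547, -1.903]
force: [0.8, 1.0, 2.0]
finger_gap: 0.382
```

Call:
servo_tool([
  [30, 0, 0.1, -0.4, -0.1],
  [30, 0, 0, -0.4, -0.1],
  [30, 0, 0, -0.4, -0.1],
  [30, 0, 0, -0.4, -0.1],
])

```text
time: 12.88
ee_pos: [574.5, 31.8, 336.1]
tool_rot: [2.139, 0.171, -2.136]
force: [-1.3, 1.3, 5.8]
finger_gap: 0.38
```

Call:
servo_tool([
  [30, 0, 0, -0.4, 0.1],
  [30, 0, 0, -0.4, 0.1],
  [30, 0, 0, -0.4, 0.1],
  [30, 0, 0, -0.3, 0.1],
])

```text
time: 13.38
ee_pos: [574.4, 32.0, 335.6]
tool_rot: [1.901, 0.552, -1.899]
force: [-6.3, 0.6, 18.7]
finger_gap: 0.384
```

Call:
servo_tool([
  [30, 0.3, 0, 0.5, 0.1],
])

```text
time: 13.5
ee_pos: [574.5, 32.1, 335.6]
tool_rot: [1.837, 0.635, -1.837]
force: [-4.5, 0.6, 10.0]
finger_gap: 0.38
```

Run:
```python
from h import *
o=ctrl.get_obs();print(o['time'],o['ee_pos'],o['force'],o['wrist_torque'],o['qpos'])
S=ctrl.grab_frame('scene')[:,:,::-1];D=ctrl.grab_frame('side')[:,:,::-1]
a=cv2.resize(S[225:295,310:380],None,fx=5.7,fy=5.7,interpolation=cv2.INTER_CUBIC);b=cv2.resize(D[200:270,220:290],None,fx=5.7,fy=5.7,interpolation=cv2.INTER_CUBIC)
cv2.imwrite('pics/pair2.png',np.hstack([a,b]))
```

```text
13.5 [574.49056234  32.08719648 335.63867314] [-4.51187718  0.63544978  9.97478075] [ 0.29609995  1.02913516 -0.26252673] [ 0.14602298  0.45794716 -0.40954397  1.75639672  0.21588966  0.97098476
 -1.25293332]
```

View pics/pair2.png

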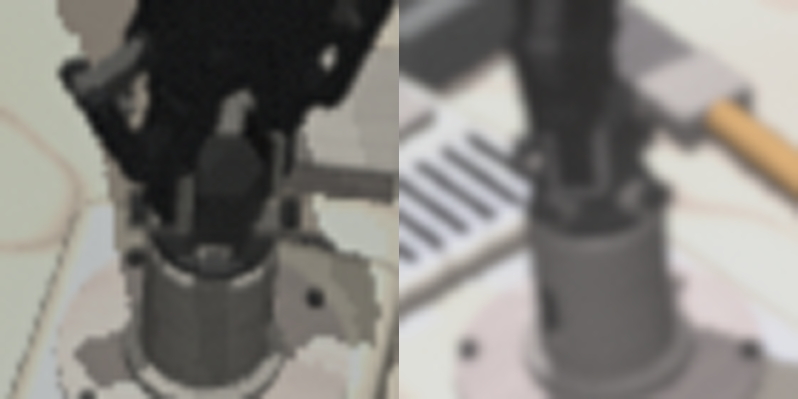

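Call:
servo_tool([
  [30, -0.5, 0, -0.1, 0.1],
  [30, -0.3, 0, -0.1, 0.1],
  [30, 0, 0, 0, 0.1],
  [30, 0, 0, 0, 0.1],
  [30, 0, 0, 0, 0.1],
])

```text
time: 14.22
ee_pos: [574.0, 32.2, 335.6]
tool_rot: [1.501, 0.988, -1.499]
force: [-3.6, 1.3, 13.6]
finger_gap: 0.382
```

Call:
servo_tool([
  [30, 0, 0, 0, -0.1],
  [30, 0, 0, 0, -0.1],
  [30, 0, 0, 0, -0.1],
  [30, 0, 0, 0, -0.1],
  [30, 0, 0, 0, -0.1],
  [30, 0, 0, 0, -0.1],
  [30, 0, 0, 0, -0.1],
  [30, 0, 0, 0, -0.1],
])

```text
time: 15.22
ee_pos: [574.2, 32.0, 335.6]
tool_rot: [2.027, 0.368, -2.022]
force: [-1.9, -1.2, 11.3]
finger_gap: 0.38
```

Call:
servo_tool([
  [30, 0.2, 0, 0.5, 0],
  [30, 0, 0, 0.3, 0],
  [60, 0, 0, 0, 0],
  [60, 0, 0, 0, 0],
  [60, 0, 0, 0, 0],
  [60, 0, 0, 10, 0],
  [60, 0, 0, 30, 0],
  [60, 0, 0, 40, 0],
  [60, 0, 0, 20, 0],
  [60, -10, -30, 0, 0],
  [60, -15, -40, 0, 0],
])

```text
time: 16.6
ee_pos: [549.0, -37.5, 435.7]
tool_rot: [2.023, 0.375, -2.02]
force: [-0.2, -0.6, -0.3]
finger_gap: 0.701
```

```bash
python3 snap.py w9
python3 - <<'E'
from h import *
o=ctrl.get_obs();print(o['qpos'])
S=ctrl.grab_frame('scene')[:,:,::-1];D=ctrl.grab_frame('side')[:,:,::-1]
a=cv2.resize(S[225:295,310:380],None,fx=5.7,fy=5.7,interpolation=cv2.INTER_CUBIC);b=cv2.resize(D[200:270,220:290],None,fx=5.7,fy=5.7,interpolation=cv2.INTER_CUBIC)
cv2.imwrite('pics/pair3.png',np.hstack([a,b]))
E
```

```text
16.6 [548.98263362 -37.4806817  435.6700047 ] [ 2.02324676  0.37458783 -2.01994083] [-0.23149708 -0.61614573 -0.2936343 ]
[ 0.23203607  0.31164239 -0.32568139  1.69440882  0.11169138  1.15429825
 -1.33662942]
```

View pics/pair3.png

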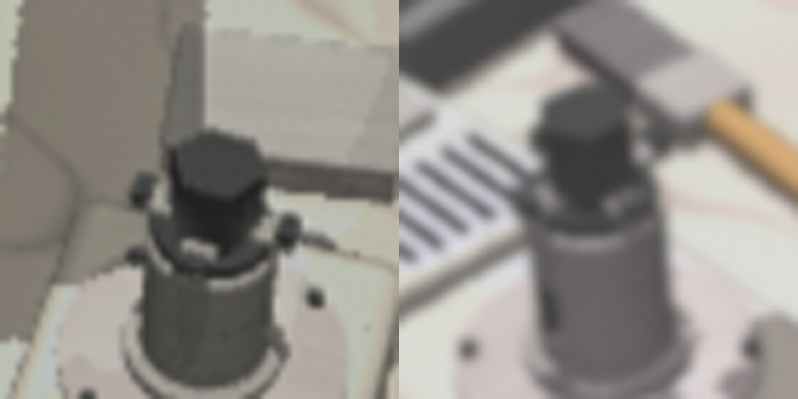

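View pics/w9.png

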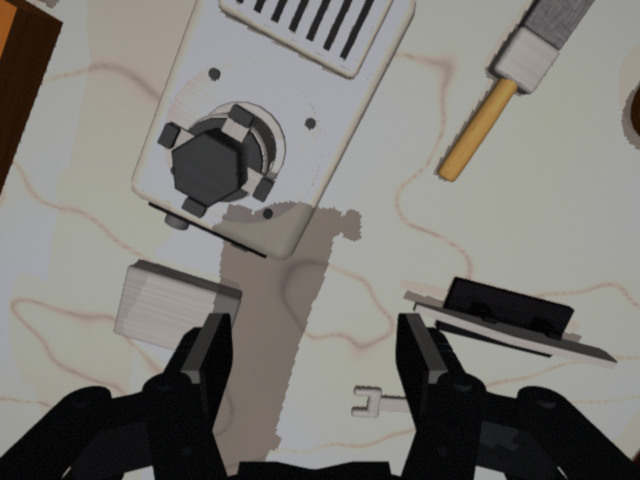

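Call:
servo_tool([
  [50, -2, -20, -10, 0.13],
  [50, -5, -35, -20, 0.15],
  [50, -5, -38, -20, 0.15],
  [50, -7, -38, -20, 0.15],
  [50, -7, -38, -15, 0.15],
  [50, -7, -38, -15, 0.15],
  [50, -7, -38, 0, 0.15],
  [50, -5, -30, 0, 0.15],
  [50, -2, -16, 0, 0.12],
  [50, 0, 0, 0, 0],
  [50, 0, 0, 0, 0],
])

```text
time: 18.12
ee_pos: [502.8, -327.3, 334.9]
tool_rot: [1.142, 1.251, -1.14]
force: [-0.2, 0.0, -0.1]
finger_gap: 0.585
```

```bash
python3 snap.py w10
python3 - <<'E'
from h import *
o=ctrl.get_obs();print(o['qpos']);y=R.from_rotvec(o['tool_rot']).as_matrix()[:,1];print(np.arctan2(y[1],y[0]))
E
```

```text
18.125 [ 502.76758239 -327.33353813  334.86664564] [ 1.14228123  1.25128314 -1.14039396] [-0.20862227  0.04908747 -0.05793946]
[ 0.8385063   0.51328561 -0.50687209  1.68989312  0.28399968  1.01208953
  0.32718742]
0.09265501949779065
```

View pics/w10.png

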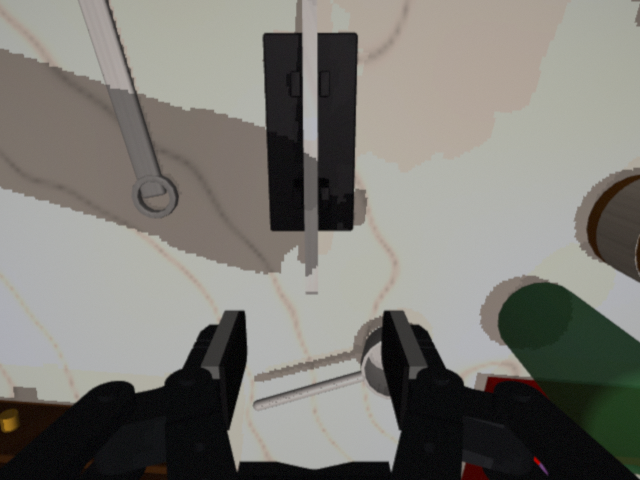

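Run:
```python
from h import *
import pickle
np.set_printoptions(precision=1,suppress=True)
C=pickle.load(open('pics/w10.pkl','rb'))
print('butt',onz(C,(311.5,291),56),'lat',onz(C,(311,240),56),onz(C,(309.5,100),50),onz(C,(309.5,10),41))
print('cheek',onz(C,(311,190),42), onz(C,(311,84),42))
print('tool axis',proj(C,[[502.8,-327.3,56],[502.8,-327.3,45]]))
S=cam('scene');print('bottle',onz(S,(168,316),0))
im=cv2.imread('pics/w10.png');cv2.imwrite('pics/w10c.png',cv2.resize(im[0:310,240:390],None,fx=2.5,fy=2.5,interpolation=cv2.INTER_CUBIC))
```

```text
butt [ 505.1 -360.8   56. ] lat [ 501.8 -327.    56. ] [ 493.6 -246.4   50. ] [ 489.4 -199.6   41. ]
cheek [ 499.2 -299.    42. ] [ 493.6 -237.6   42. ]
tool axis [[312.6 240.7]
 [312.6 235.4]]
bottle [ 696.4 -382.7    0. ]
```

View pics/w10c.png

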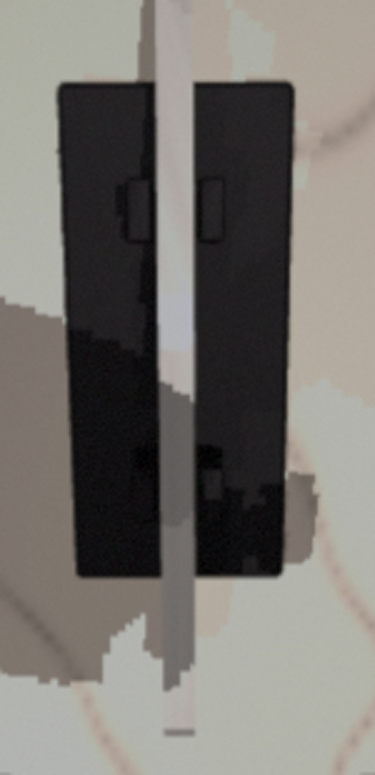

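Call:
servo_tool([
  [36, -1.3, -3, -30, 0.005],
  [36, 0, 0, -40, 0],
  [36, 0, 0, -35, 0],
  [36, 0, 0, -18, 0],
  [36, 0, 0, 0, 0],
])

```text
time: 18.8
ee_pos: [500.9, -330.9, 211.0]
tool_rot: [1.136, 1.256, -1.137]
force: [0.7, 0.8, -0.7]
finger_gap: 0.419
```

```bash
python3 snap.py w11
```

```text
18.8 [ 500.8747746  -330.92716507  211.01281038] [ 1.13648143  1.25599914 -1.13674379] [ 0.6666115   0.82840291 -0.66156476]
```

View pics/w11.png

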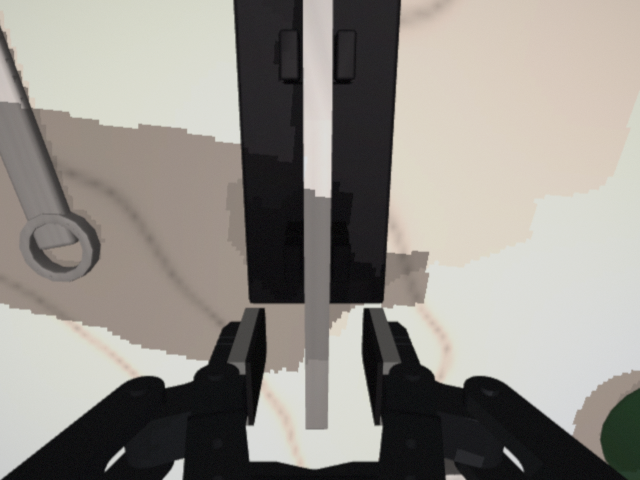

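Call:
servo_tool([
  [36, 0.6, 0, -8, 0],
  [36, 0, 0, -3, 0],
  [20, 0, 0, 0, 0],
  [4, 0, 0, 0, 0],
  [4, 0, 0, 0, 0],
  [4, 0, 0, 0, 0],
], newtons=110)

```text
time: 19.6
ee_pos: [501.5, -331.9, 201.1]
tool_rot: [1.137, 1.253, -1.137]
force: [-2.2, 0.4, 5.3]
finger_gap: 0.074
```

Call:
servo_tool([
  [4, 0, 0, 4, 0],
  [4, 0, 0, 10, 0],
  [4, 0, 0, 20, 0],
  [4, 0, 0, 20, 0],
  [4, 0, 0, 10, 0],
  [4, 0, 0, 0, 0],
])

```text
time: 20.35
ee_pos: [501.6, -331.9, 265.8]
tool_rot: [1.137, 1.252, -1.136]
force: [-0.1, -0.1, -2.5]
finger_gap: 0.073
```

```bash
python3 snap.py w12;python3 - <<'E'
from h import *
S=ctrl.grab_frame('scene')[:,:,::-1]
cv2.imwrite('pics/s12.png',cv2.resize(S[190:290,180:300],None,fx=6,fy=6,interpolation=cv2.INTER_CUBIC))
E
```

```text
20.35 [ 501.58472066 -331.9384333   265.80254509] [ 1.13684422  1.25179816 -1.13629949] [-0.10593483 -0.1037253  -2.46324925]
```

View pics/w12.png

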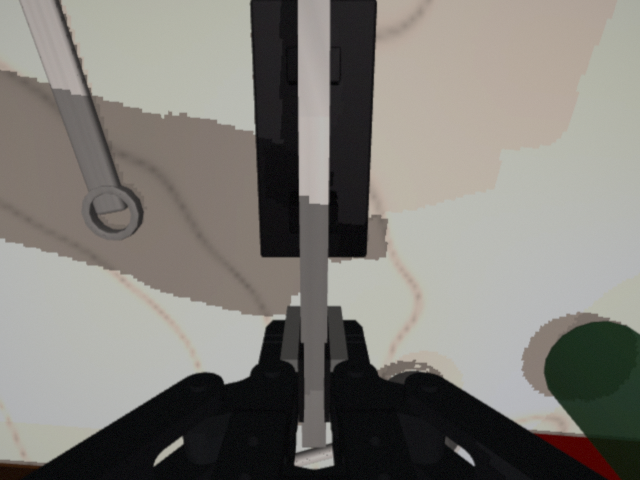

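View pics/s12.png

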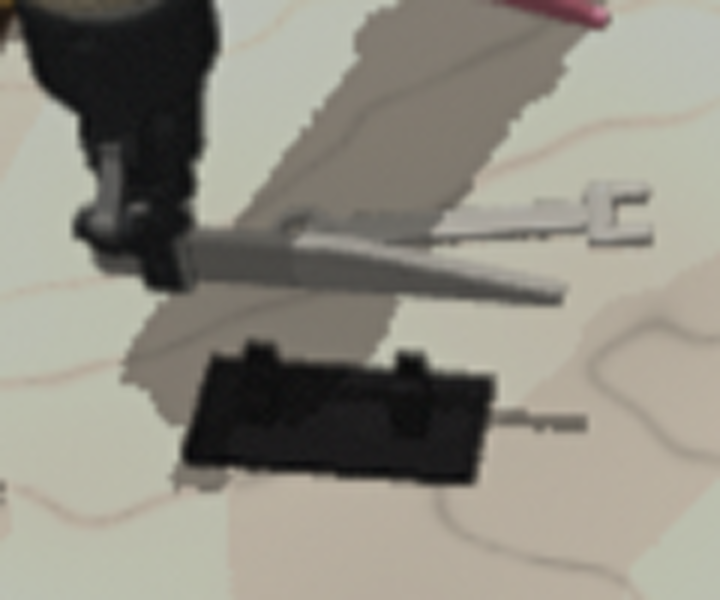

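Run:
```python
from h import *
np.set_printoptions(precision=1,suppress=True)
S=cam('scene')
g=lambda x,y:(180+x/6,190+y/6)
def onplane(uv):
    o,d=ray(S,uv); n=np.array([.995,.097,0]); p=np.array([501.6,-331.9,0])+4*n
    return o+d*(n@(p-o))/(n@d)
for q in((565,302),(552,302),(190,290),(400,298),(300,293),(565,288)): print(onplane(g(*q)))
o=ctrl.get_obs();y=R.from_rotvec(o['tool_rot']).as_matrix()[:,1];print(np.arctan2(y[1],y[0]))
```

```text
[ 489.1 -162.2   97.9]
[ 489.6 -167.7   97.3]
[ 504.7 -322.8   88.3]
[ 495.9 -232.4   92.9]
[ 500.1 -275.2   91.5]
[ 489.  -161.8  106.6]
0.0978335250742817
```

Run:
```python
from h import *
np.set_printoptions(precision=1,suppress=True)
S=cam('scene')
a=cv2.imread('pics/scene0.png');cv2.imwrite('pics/s0c.png',cv2.resize(a[220:280,190:290],None,fx=7,fy=7,interpolation=cv2.INTER_CUBIC))
def onplane(uv):
    o,d=ray(S,uv); n=np.array([.995,.097,0]); p=np.array([501.6,-331.9,0])+4*n
    return o+d*(n@(p-o))/(n@d)
for q in((65,188),(140,198),(430,215),(508,224),(512,208),(58,155),(300,175)): print(onplane((190+q[0]/6,220+q[1]/6)))
```

```text
[ 508.3 -359.5   34.1]
[ 505.1 -326.6   31.1]
[ 492.6 -198.3   34.2]
[ 489.3 -164.3   32.1]
[ 489.1 -162.    43. ]
[ 508.3 -359.1   55.8]
[ 498.  -253.3   54.4]
```

View pics/s0c.png

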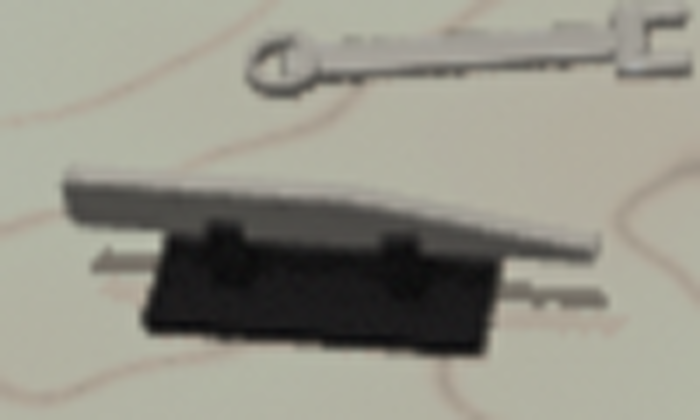

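Call:
servo_tool([
  [4, 6, 15, 0, -0.02],
  [4, 10, 28, -1, -0.04],
  [4, 12, 32, -1, -0.04],
  [4, 12, 32, -1, -0.04],
  [4, 9, 26, -1, -0.038],
  [4, 6.4, 16.6, -1, 0],
  [4, 0, 0, 0, 0],
  [4, 0, 0, 0, 0],
])

```text
time: 21.45
ee_pos: [556.3, -183.6, 259.3]
tool_rot: [1.268, 1.17, -1.27]
force: [-0.5, -1.1, -2.5]
finger_gap: 0.073
```

```bash
python3 snap.py w13;python3 - <<'E'
from h import *
o=ctrl.get_obs();y=R.from_rotvec(o['tool_rot']).as_matrix()[:,1];print(np.arctan2(y[1],y[0]))
S=ctrl.grab_frame('scene')[:,:,::-1]
cv2.imwrite('pics/s13.png',cv2.resize(S[200:320,240:390],None,fx=5,fy=5,interpolation=cv2.INTER_CUBIC))
D=ctrl.grab_frame('side')[:,:,::-1]
cv2.imwrite('pics/d13.png',cv2.resize(D[180:300,210:360],None,fx=5,fy=5,interpolation=cv2.INTER_CUBIC))
E
```

```text
21.45 [ 556.28222115 -183.62098305  259.28931432] [ 1.26759751  1.16979859 -1.2696893 ] [-0.49697899 -1.14270501 -2.52520709]
-0.08169986735519366
```

View pics/s13.png

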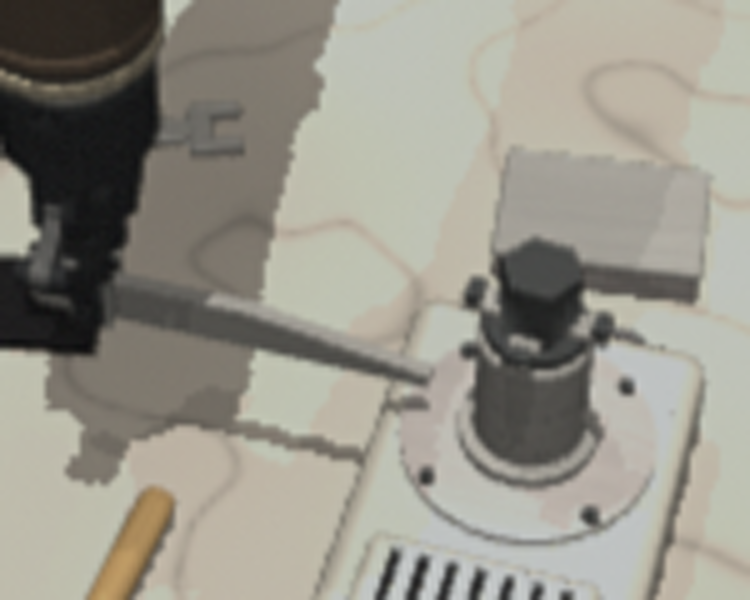

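View pics/d13.png

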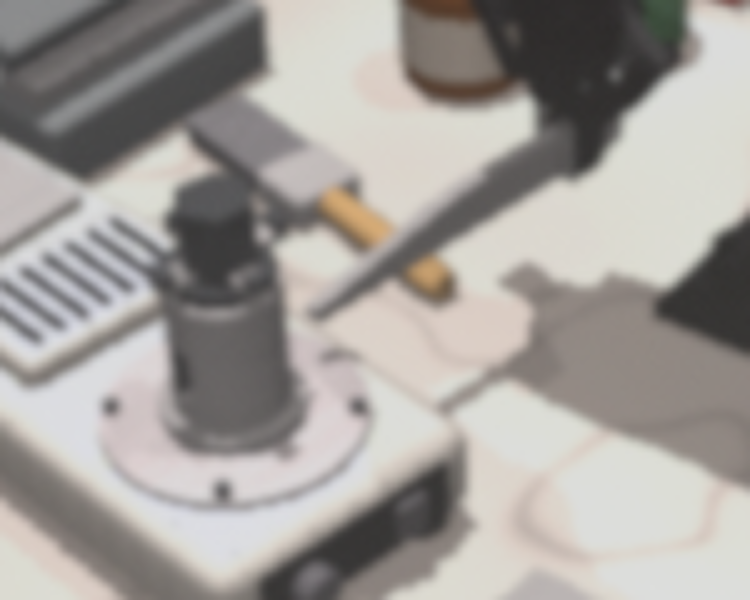

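View pics/w13.png

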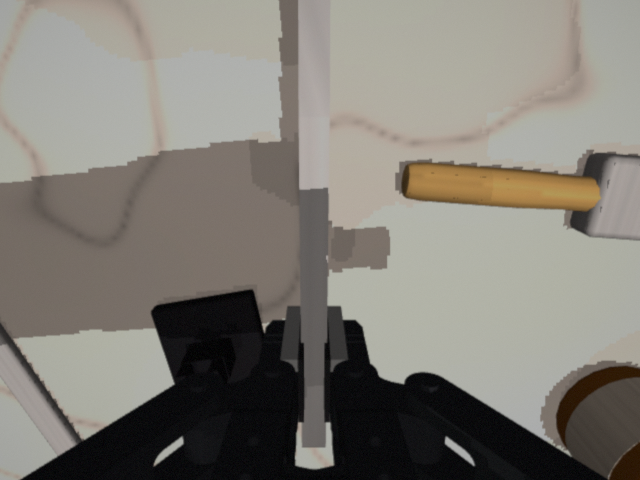

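Run:
```python
from h import *
import pickle
for n,L in(('w8',[((540,0),(350,222)),((247,0),(176,100)),((183,140),(300,232))]),('w9',[((413,20),(305,230)),((190,20),(136,165)),((150,205),(265,256))]),('w2',[((485,5),(395,200)),((237,20),(212,135)),((225,168),(355,220))])):
    C=pickle.load(open(f'pics/{n}.pkl','rb'))
    for i,(a,b) in enumerate(L):
        A=onz(C,a,57);B=onz(C,b,57);d=A-B
        print(n,i, np.arctan2(d[1],d[0]) if i<2 else np.arctan2(-d[0],d[1]))
im=cv2.imread('pics/w9.png');cv2.imwrite('pics/w9c.png',cv2.resize(im[0:260,120:420],None,fx=2.6,fy=2.3,interpolation=cv2.INTER_CUBIC))
```

```text
w8 0 -0.06788183862896742
w8 1 -0.09851402290405877
w8 2 -0.08519133850591624
w9 0 -0.0968239878777621
w9 1 -0.10100280544134933
w9 2 -0.08039446803097763
w2 0 -0.08185779680914229
w2 1 0.002512907652221936
w2 2 -0.09534663506437469
```

View pics/w9c.png

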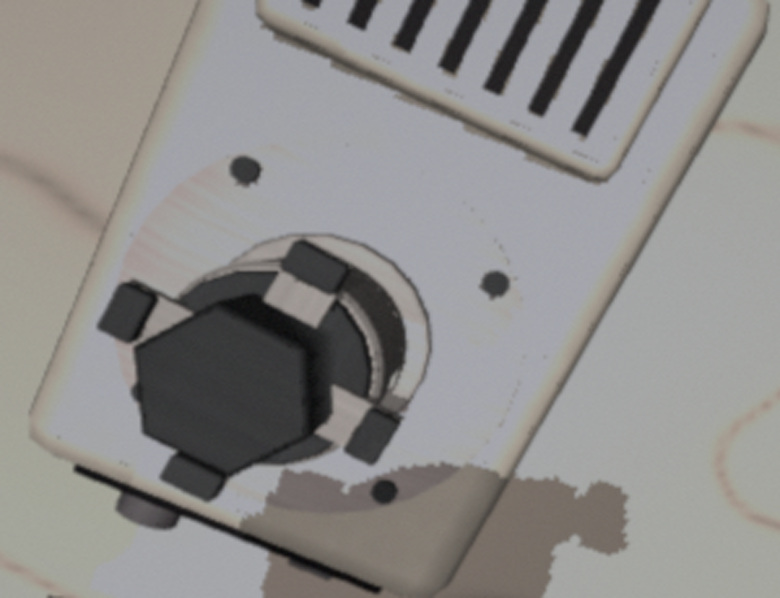

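Call:
servo_tool([
  [4, 0.7, 8, 0.7, -0.003],
  [4, 0.8, 9, 0, 0],
  [4, 0.7, 8, 0, 0],
  [4, 0.5, 6, 0, 0],
  [4, 0, 0, 0, 0],
])

```text
time: 22.22
ee_pos: [559.6, -150.4, 260.4]
tool_rot: [1.269, 1.169, -1.269]
force: [0.3, -0.6, -1.9]
finger_gap: 0.07
```

Run:
```python
from h import *
S=ctrl.grab_frame('scene')[:,:,::-1]
a=cv2.resize(S[225:305,280:380],None,fx=4,fy=4,interpolation=cv2.INTER_CUBIC)
D=ctrl.grab_frame('side')[:,:,::-1]
b=cv2.resize(D[200:280,220:320],None,fx=4,fy=4,interpolation=cv2.INTER_CUBIC)
cv2.imwrite('pics/pair4.png',np.hstack([a,b]))
```

```text
(no output)
```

View pics/pair4.png

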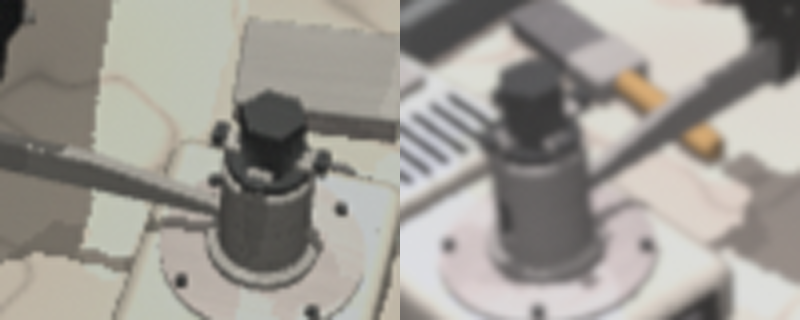

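Call:
servo_tool([
  [4, 0.6, 7, 0, 0],
  [4, 0.7, 8, 0, 0],
  [4, 0.7, 8, -0.5, 0],
  [4, 0.6, 7, -0.5, 0],
  [4, 0.3, 3, -0.5, 0],
  [4, 0, 0, -0.5, 0],
  [4, 0, 0, 0, 0],
])

```text
time: 23.2
ee_pos: [562.3, -118.5, 258.2]
tool_rot: [1.27, 1.168, -1.271]
force: [0.6, -0.1, -2.8]
finger_gap: 0.073
```

Call:
servo_tool([
  [4, 0.3, 4, -0.5, 0],
  [4, 0.2, 3, -0.5, 0],
  [4, 0, 0, 0, 0],
])

```text
time: 23.58
ee_pos: [562.9, -110.7, 257.3]
tool_rot: [1.27, 1.169, -1.27]
force: [-0.2, -0.5, -2.0]
finger_gap: 0.073
```

Call:
servo_tool([
  [4, 0.1, 1.5, -0.4, 0],
  [4, 0, 0, -0.4, 0],
  [4, 0, 0, 0, 0],
])

```text
time: 23.95
ee_pos: [563.1, -109.6, 256.7]
tool_rot: [1.27, 1.168, -1.27]
force: [0.2, 0.3, 1.2]
finger_gap: 0.07
```

Call:
servo_tool([
  [4, 0.1, 1.5, 0, 0],
  [4, 0.2, 2, 0, 0],
  [4, 0.2, 2, 0, 0],
  [4, 0.1, 1.5, 0, 0],
])

```text
time: 24.45
ee_pos: [563.5, -104.0, 256.7]
tool_rot: [1.27, 1.167, -1.272]
force: [-0.4, -6.5, 2.1]
finger_gap: 0.076
```

Call:
servo_tool([
  [4, 0.2, 2, 0, 0],
  [4, 0.2, 2, 0, 0],
  [4, 0.2, 2, 0, 0],
  [4, 0.2, 2, 0, 0],
])

```text
time: 24.95
ee_pos: [564.4, -95.0, 256.6]
tool_rot: [1.27, 1.168, -1.271]
force: [-0.8, -3.6, 2.5]
finger_gap: 0.077
```

Call:
servo_tool([
  [4, 0.2, 2, 0, 0],
  [4, 0.2, 2, 0, 0],
  [4, 0.2, 2, 0, 0],
  [4, 0.1, 2, 0, 0],
  [4, 0.2, 2, 0, 0],
  [4, 0.1, 2, 0, 0],
])

```text
time: 25.7
ee_pos: [565.4, -82.5, 256.6]
tool_rot: [1.27, 1.169, -1.27]
force: [-0.1, -2.9, 3.1]
finger_gap: 0.072
```

Call:
servo_tool([
  [4, 0.2, 2, 0, 0],
  [4, 0.2, 2, 0, 0],
  [4, 0.2, 2, 0, 0],
  [4, 0.1, 2, 0, 0],
  [4, 0.2, 2, 0, 0],
  [4, 0.1, 2, 0, 0],
])

```text
time: 26.45
ee_pos: [566.4, -70.6, 256.6]
tool_rot: [1.27, 1.169, -1.27]
force: [0.8, -1.9, 4.1]
finger_gap: 0.08
```

Run:
```python
from h import *
S=ctrl.grab_frame('scene')[:,:,::-1]
a=cv2.resize(S[220:300,290:390],None,fx=4,fy=4,interpolation=cv2.INTER_CUBIC)
D=ctrl.grab_frame('side')[:,:,::-1]
b=cv2.resize(D[200:280,205:305],None,fx=4,fy=4,interpolation=cv2.INTER_CUBIC)
cv2.imwrite('pics/pair5.png',np.hstack([a,b]))
```

```text
(no output)
```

View pics/pair5.png

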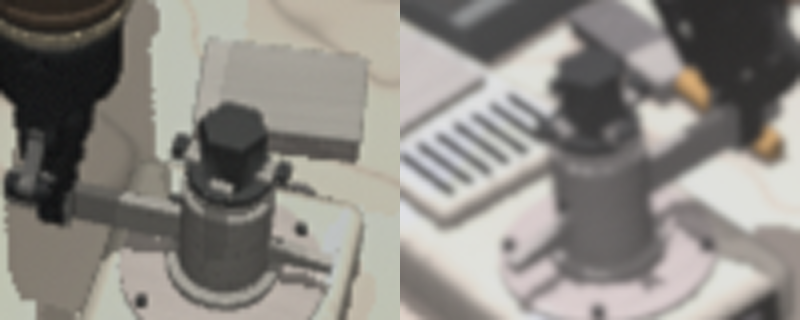

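Call:
servo_tool([
  [4, 0.2, 2, 0, 0],
  [4, 0.2, 2, 0, 0],
  [4, 0.1, 2, 0, 0],
  [4, 0.2, 2, 0, 0],
  [4, 0.1, 1.5, 0, 0],
  [4, 0, 0, 0, 0],
])

```text
time: 27.3
ee_pos: [567.2, -61.1, 256.7]
tool_rot: [1.27, 1.169, -1.27]
force: [-0.2, -1.8, 5.0]
finger_gap: 0.072
```

```bash
python3 snap.py w14
python3 - <<'E'
from h import *
S=ctrl.grab_frame('scene')[:,:,::-1];cv2.imwrite('pics/s14.png',S)
a=cv2.resize(S[220:300,310:390],None,fx=5,fy=5,interpolation=cv2.INTER_CUBIC)
D=ctrl.grab_frame('side')[:,:,::-1];cv2.imwrite('pics/d14.png',D)
b=cv2.resize(D[200:280,215:295],None,fx=5,fy=5,interpolation=cv2.INTER_CUBIC)
cv2.imwrite('pics/pair6.png',np.hstack([a,b]))
E
```

```text
27.3 [567.24721838 -61.0504737  256.66043463] [ 1.27024715  1.16851303 -1.26984272] [-0.17888203 -1.81488815  5.04400768]
```

View pics/pair6.png

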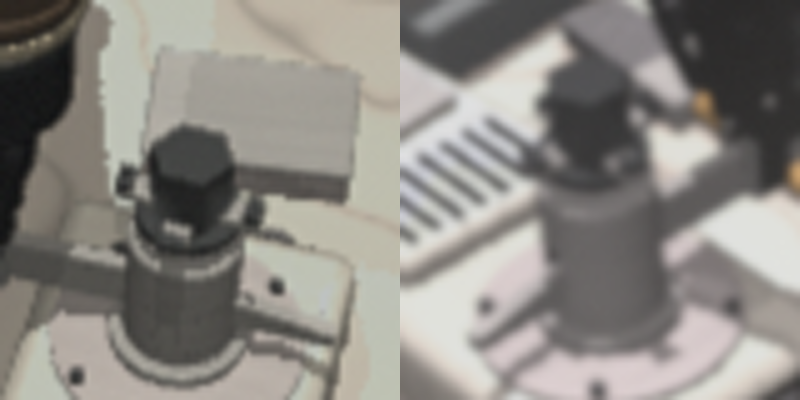

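View pics/w14.png

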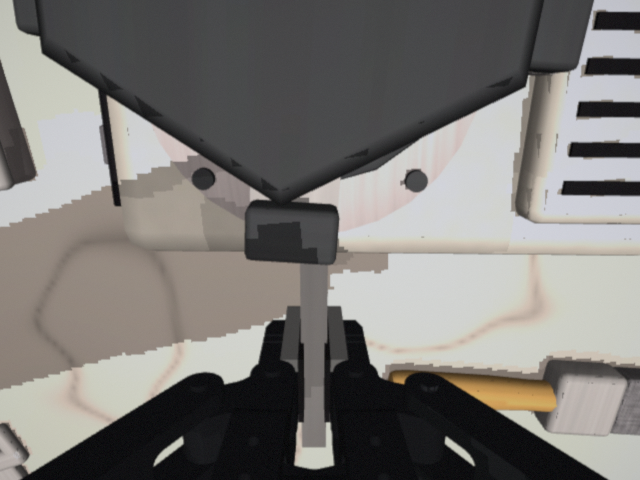

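Run:
```python
from h import *
np.set_printoptions(precision=1,suppress=True)
for n,p in (('scene',(0,0)),('side',(0,0))):
    C=cam(n); print(n,[proj(C,[574.2,32,z])[0] for z in (186,195.3)])
# template-matching shift of hexagon between home (pair3 source resized) and now
p3=cv2.imread('pics/pair3.png');
def home(i): 
    return cv2.resize(p3[:,i*399:(i+1)*399],(70,70),interpolation=cv2.INTER_AREA)
S=cv2.imread('pics/s14.png');D=cv2.imread('pics/d14.png')
for nm,i,I,off,box in(('scene',0,S,(310,225),(30,22,18,16)),('side',1,D,(220,200),(24,14,18,16))):
    h=home(i);x,y,w,hh=box
    T=cv2.resize(h[y:y+hh,x:x+w],None,fx=4,fy=4,interpolation=cv2.INTER_CUBIC)
    X0=off[0]+x-12;Y0=off[1]+y-12
    W=cv2.resize(I[Y0:Y0+hh+24,X0:X0+w+24],None,fx=4,fy=4,interpolation=cv2.INTER_CUBIC)
    r=cv2.matchTemplate(W,T,cv2.TM_CCOEFF_NORMED);_,v,_,l=cv2.minMaxLoc(r);print(nm,v,l[0]/4-12,l[1]/4-12)
```

```text
scene [array([348. , 253.7]), array([348.2, 250.9])]
side [array([251.5, 219.6]), array([251.2, 216.1])]
scene 0.8821402192115784 0.75 -2.5
side 0.9259077906608582 -0.75 -3.25
```

Call:
servo_tool([
  [4, 0.2, 1, 0, 0],
  [4, 0.1, 1, 0, 0],
  [4, 0, 0, 0.3, 0],
  [4, 0, 0, 0.2, 0],
  [25, 0, 0, 0, 0],
  [25, 0, 0, 0, 0],
  [25, 0, 0, 0, 0],
])

```text
time: 28.32
ee_pos: [567.3, -58.9, 256.8]
tool_rot: [1.27, 1.17, -1.27]
force: [0.1, 1.5, -0.1]
finger_gap: 0.295
```

```bash
python3 snap.py w15
```

```text
28.325 [567.27922947 -58.93784793 256.79869067] [ 1.26974236  1.16954971 -1.27014214] [ 0.05897216  1.49117738 -0.10735444]
```

View pics/w15.png

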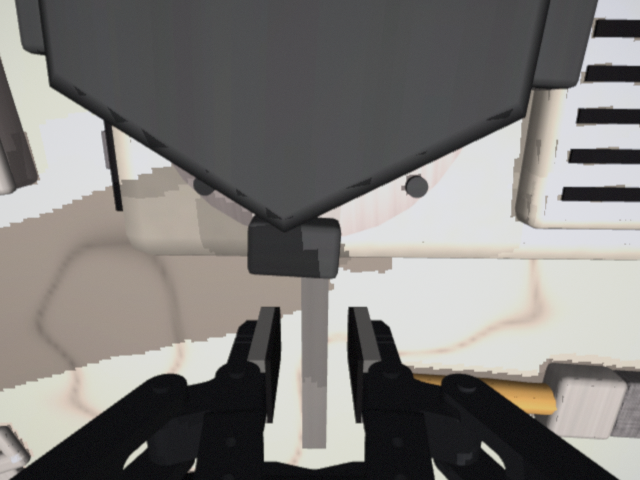

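Call:
servo_tool([
  [25, 0, 0, 6, 0],
  [25, 0, 0, 15, 0],
  [25, 0, -5, 25, 0],
  [25, 0, -10, 30, 0],
  [25, 0, -20, 30, 0],
  [25, 0, -30, 20, 0],
  [25, 0, -35, 0, 0],
  [25, 0, -20, 0, 0],
  [25, 0, 0, 0, 0],
  [25, 0, 0, 0, 0],
])

```text
time: 29.62
ee_pos: [567.5, -177.5, 383.0]
tool_rot: [1.27, 1.171, -1.269]
force: [0.1, 0.3, 0.1]
finger_gap: 0.29
```

Run:
```python
from h import *
S=ctrl.grab_frame('scene')[:,:,::-1];cv2.imwrite('pics/s16.png',S)
a=cv2.resize(S[220:300,310:390],None,fx=5,fy=5,interpolation=cv2.INTER_CUBIC)
D=ctrl.grab_frame('side')[:,:,::-1];cv2.imwrite('pics/d16.png',D)
b=cv2.resize(D[200:280,215:295],None,fx=5,fy=5,interpolation=cv2.INTER_CUBIC)
cv2.imwrite('pics/pair7.png',np.hstack([a,b]))
p3=cv2.imread('pics/pair3.png')
for nm,i,I,off,box in(('scene',0,S,(310,225),(30,22,18,16)),('side',1,D,(220,200),(24,14,18,16))):
    h=cv2.resize(p3[:,i*399:(i+1)*399],(70,70),interpolation=cv2.INTER_AREA);x,y,w,hh=box
    T=cv2.resize(h[y:y+hh,x:x+w],None,fx=8,fy=8,interpolation=cv2.INTER_CUBIC)
    X0=off[0]+x-12;Y0=off[1]+y-12
    W=cv2.resize(np.ascontiguousarray(I[Y0:Y0+hh+24,X0:X0+w+24]),None,fx=8,fy=8,interpolation=cv2.INTER_CUBIC)
    r=cv2.matchTemplate(W,T,cv2.TM_CCOEFF_NORMED);_,v,_,l=cv2.minMaxLoc(r);print(nm,v,l[0]/8-12,l[1]/8-12)
```

```text
scene 0.8920842409133911 0.75 -2.5
side 0.9293467402458191 -0.875 -3.25
```

View pics/pair7.png

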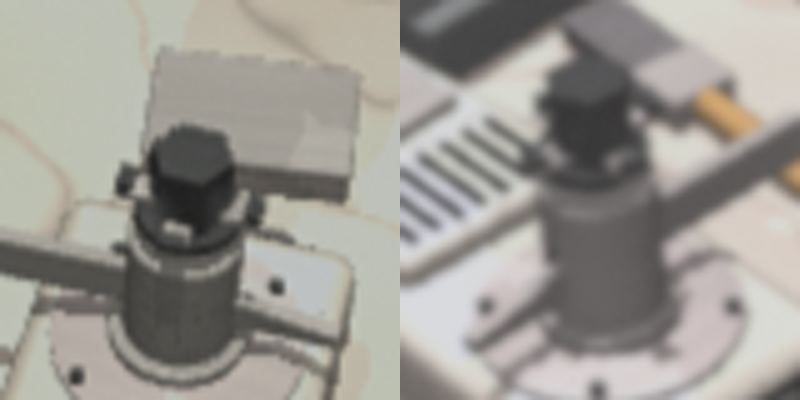

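View pics/s16.png

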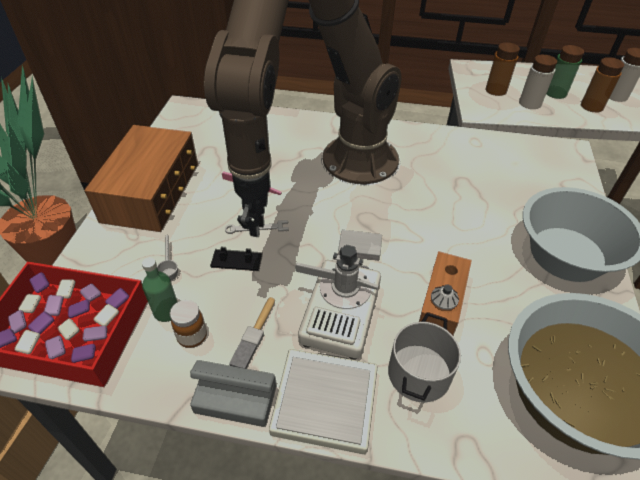

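Run:
```python
from h import *
np.set_printoptions(precision=1,suppress=True)
S=cv2.imread('pics/s16.png');D=cv2.imread('pics/d16.png')
a=cv2.resize(S[265:305,350:390],None,fx=10,fy=10,interpolation=cv2.INTER_CUBIC)
b=cv2.resize(D[240:280,220:260],None,fx=10,fy=10,interpolation=cv2.INTER_CUBIC)
cv2.imwrite('pics/tip.png',np.hstack([a,b]))
for n in('scene','side'):
    C=cam(n)
    for s in(70,74,78,82): 
        p=np.array([574.2,32,0])+s*np.array([.085,.996,0]);print(n,s,proj(C,[p+[0,0,86],p+[0,0,94]]).ravel())
```

```text
scene 70 [374.7 288.  375.  285.9]
scene 74 [376.4 288.4 376.7 286.3]
scene 78 [378.1 288.7 378.4 286.7]
scene 82 [379.8 289.1 380.1 287. ]
side 70 [230.6 270.  230.2 267.3]
side 74 [229.1 270.9 228.8 268.1]
side 78 [227.7 271.8 227.3 269. ]
side 82 [226.2 272.6 225.8 269.9]
```

View pics/tip.png

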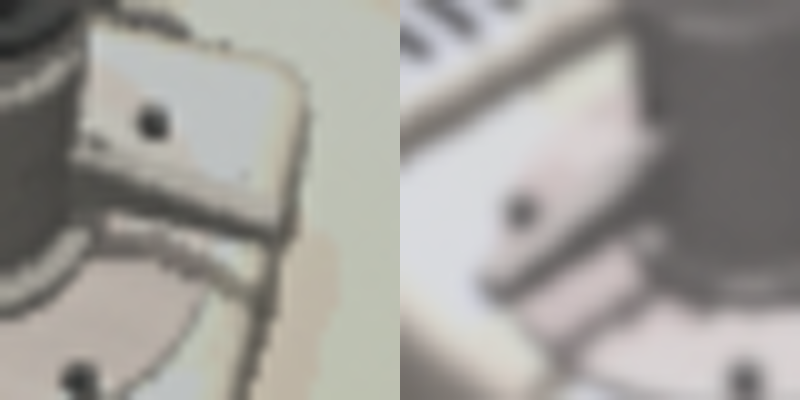

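Run:
```python
from h import *
print(ctrl.get_obs()['time'],ctrl.get_obs()['force']);print(ctrl.close_job())
```

```text
29.725 [0.23639298 0.75008107 0.73305742]
the job is handed in; nothing more can be done
None
```

The beater head was wrung home in the spindle, released, and then freed with the drift. I handed the job in at 29.7 s of the 72 s allowed, with the hand clear of everything.

- **Seating the head:** I pressed while twisting to and fro until the height stopped changing at a tool height of 335.6 mm (335.7 predicted for the collar on the face). The last to-and-fro stroke stayed at that height at about 11–14 N.
- **One force reading to note:** the push briefly read 18.7 N when the collar landed, right at the roughly 19 N where the spindle starts to sink. I backed off at once. No sinking showed: the height did not change when the push came down to 10 N.
- **Freeing it:** the drift went thin end first into the slot, then steadily along its floor. The push was at most about 6.5 N in the readings and fell to about 2 N as the taper let go. I then released the drift and withdrew.

**Last checks:** the two fixed cameras put the drift's thin end about 75–78 mm past the spindle axis, which means about 9 mm of lift. Comparing the hexagon with the seated pictures gave about 8.3–8.6 mm. The two estimates differ slightly, but both are above the required 7 mm. The drift stayed in the slot with the head resting on it, and the other items looked undisturbed in the last scene picture.

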